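Load and close the transit case

ROBOT

A 6-joint arm with a two-finger parallel gripper is mounted at the origin on a cart in front of the work surface, level with it; the furniture and walls round the work are solid. World frame = base frame: x ahead of the robot, y to its left, z up, the work surface at z = 0. Lengths are in m, angles in rad, forces in N, time in s.
With the tool pointing down it reaches from about 0.375 to 0.9 m from the base axis. Payload 3.1 kg.
Tool frame: the origin (TCP) lies at the very end of the fingers, on their centre line; the grasp point (between the pads) lies 19 mm behind it; x points along the fingers, y is the direction in which the jaws open and shut, and the axes are right-handed (so a half turn about x gives the same grasp; the last joint's range is limited). The gripper opens to 87 mm and grips with 3 to 60 N. Pads are 19 mm wide; open, the fingers measure 117 mm over their backs; the gripper's body (75 mm by 190 mm) begins 51 mm behind the grasp point.
Start: joints at [-1.409, 0.527, 1.433, -0, 1.181, -0.178], TCP at [0.209, -0.589, 0.223] pointing down, gripper open.
Joint ranges: [-3.08, 3.08], [-0.75, 2.2], [0.22, 2.44], [-1.43, 4.57], [0, 2.65], [-2.85, 2.85]. Speed limits (rad/s): [2.79, 2.79, 3.14, 3.14, 3.14, 3.14].

INTERFACE

Orientations are given as a unit quaternion [x, y, z, w].
In Python, from rig import robot gives the robot as it stands.
- The arm moves only by the tool carry_out, never from a script. Its argument "commands" is a list that holds one entry, the list of rows, each a list of 5 numbers: the opening, from 0 (shut) to 1 (fully open), then the shift along the tool's x, y, z in mm, then the turn about the tool's x in degrees. In form: [[[hand, x, y, z, twist], ...]]. A call has 1 to 8 rows; each row shifts and turns the pose as measured when the row begins, along the tool's axes as they then stand; what a row does not reach is not made up. A row lasts 1/12 s, in which the tool goes at most 41.7 mm and 7.16 degrees, less where a joint would pass 70% of its speed; a pose out of reach is approached as far as the arm can. A call with a gripper value outside its range is refused whole. The fingers move at their own pace and stop on an object; "force" is the grip in N (left out, the last holds). Time passes only in rows, so rows that do not move let the fingers close. It gives the time, the measured TCP pose, the force and the opening at its end, in the units of the state.
- robot.get_obs(): the state, without advancing time (a new reading comes with each control period).
- robot.camera(name): name is "scene" or "top" or "wrist"; returns the picture (384x512x3 uint8, red, green, blue); there is no depth.
- robot.camera_model(name): a dict with "fx", "fy", "cx", "cy" (pixels), "k1" (the pictures are not rectified: a ray, as slopes to the right and down, at radius r is drawn at 1 + k1 r^2 times it, then the intrinsics apply), "R" (3x3) and "t" (3): a world point X has camera coordinates R X + t. Camera axes: x right, y down, z forward; pixel columns grow to the right and rows downward; lengths in m; the calibration is good to about 2 mm. A picture is of the moment at which its call begins: read the wrist's pose just before it. camera_model takes no time and is no camera call; for the wrist camera it gives the pose at the moment of the call.
- robot.hand_in(): hands the job in, once; it reports no verdict.
The state is a dict: "time": time; "q": joint angles; "joint_velocities": joint speeds; "joint_torque": joint torques, N m; "position": TCP position; "tool_rot": TCP orientation; "ft_force": force on the tool from outside, world axes, zero at the start; "moment": the same for the moment, N m; "grip_width": finger opening in m.
Only numpy, scipy, OpenCV 4.12 (cv2) and the standard library are available. Lean on these libraries where they do the work, as an engineer would, in place of code of your own. Each camera call takes 0.05 s, during which the arm holds its last target. There are 200 camera calls.

TASK

Lift the hatch of the blue transit case off its seat and slide it all the way back in its channels, then pull the orange-tabbed follower inside fully back to its stop. Stand every tea carton that is on the table in the well between the follower and the red sprung pad, upright and side by side in one row along it, and push the follower up until the row is tight and the pad is pressed well in. Then slide the hatch back and let it drop flush into its seat, without disturbing the other things on the table.

Things in the scene. Friction and masses are not known exactly. Their poses are not given: they have to be found in the camera images.
- case: blue transit case fixed on the table, 320 x 376 mm, 112 mm high. Origin on the table under the centre of its loading well; x axis points to the parking deck (away from the robot), y along the well, z up. Well: open above, x -64 to 64 mm, y -164 to 164, floor at z 4. Round it is the hatch's seat ledge at z 86, in a recess from x -74 to 74
- deck_mid (a point): centre of the parking deck behind the well (case x 150, z 94 mm). The deck runs from case x 74 to a rear stop at x 226, its top 8 mm above the seat ledge
- channel_mid (a point): middle of the lip of the +y channel (case x 76, y 176, z 112 mm). Channels run along x at both y ends: side walls at y -176 and 176; lips overhang to y -164 and 164, underside z 108. The hatch cannot be lifted out: from its seat it must rise 8 mm to clear the deck's edge, and can rise 16 mm
- hatch: loose pale aluminium hatch plate, 142 mm (x) x 344 mm (y) x 6 mm, 0.35 kg, origin at the centre of its underside, axes as the case's when closed. Seated at case x 0, z 86 (play 3 mm in x, 4 mm in y); lies fully on the deck, z 94, at case x 145 to 155
- hatch_handle (a point): centre of the black bar handle on the hatch, 33 mm above the hatch's underside; the bar is 16 mm wide (x), 14 mm high, 100 mm long (y), on two posts at its ends, 20 mm clear above the plate
- follower (a joint): slide of the follower along case +y, m: 0 at its back stop, 0.190 at most, growing toward the pad. Stays where it is left (drag about 7 N). The follower is a 120 mm wide aluminium plate 28 mm thick (y), 42 mm high; its pushing face is at case y = -0.136 + joint
- follower_tab (a point): grip point on the orange tab on top of the follower, 24 mm (x) by 22 mm (y), top at z 80; this point is on the tab's centre line at z 66; case y = -0.150 + joint. Axes as the case's
- pad (a joint): slide of the red sprung pad at the +y end of the well, m: 0 at rest, 0.014 pressed fully in (to +y). Spring about 2 N at rest, 6 N fully in
- pad_face (a point): centre of the pad's face, 116 mm wide and 8 to 68 mm above the table; case y = 0.142 + pad joint
- carton_a: filled tea carton, mainly black and gold, a rigid box standing on its long narrow side: 58 mm thick, 117 mm long, 78 mm high, about 0.135 kg (varies). Body origin: centre of one large face, 39 mm above its underside; body x axis up, y along the 117 mm length, z level across the 58 mm thickness, pointing into the box from the origin. May be absent
- carton_b: filled tea carton, mainly black and gold, a rigid box standing on its long narrow side: 58 mm thick, 117 mm long, 78 mm high, about 0.135 kg (varies). Body origin: centre of one large face, 39 mm above its underside; body x axis up, y along the 117 mm length, z level across the 58 mm thickness, pointing into the box from the origin. May be absent
- carton_c: filled tea carton, mainly black and gold, a rigid box standing on its long narrow side: 58 mm thick, 117 mm long, 78 mm high, about 0.135 kg (varies). Body origin: centre of one large face, 39 mm above its underside; body x axis up, y along the 117 mm length, z level across the 58 mm thickness, pointing into the box from the origin. May be absent
- carton_a_mid (a point): centre of carton_a, 39 mm above its underside; axes as the body's
- carton_b_mid (a point): centre of carton_b, 39 mm above its underside; axes as the body's
- carton_c_mid (a point): centre of carton_c, 39 mm above its underside; axes as the body's
- label_reel: bystander: white roll of labels, 90 mm across, 40 mm high, origin at the centre of its underside
- tray: bystander: blue open tray of clips, 80x120x28 mm, origin at the centre of its underside

How it is judged:
On the way, in this order (a step that is already met when the one before it is completed fails the run):
1. the hatch is lifted off its seat and slid back fully onto the deck (x of hatch in the frame of case above 0.14 m), for 0.2 s.
2. the follower is pulled back to its stop (value of joint follower below 0.012 m), for 0.2 s.
3. every carton stands in the well and the follower holds the row tight against the pressed-in pad (x of carton_a_mid in the frame of case between -0.012 and 0.012 m and y of carton_a_mid in the frame of case between -0.14 and 0.14 m and z of each of carton_a_mid, carton_b_mid, carton_c_mid in the frame of case below 0.05 m and angle between each of carton_a, carton_b, carton_c's own x axis and vertical below 0.12 rad and y of each of carton_a_mid, carton_b_mid, carton_c_mid in the frame of follower_tab above 0.03 m and x of carton_b_mid in the frame of case between -0.012 and 0.012 m and y of carton_b_mid in the frame of case between -0.14 and 0.14 m and x of carton_c_mid in the frame of case between -0.012 and 0.012 m and y of carton_c_mid in the frame of case between -0.14 and 0.14 m and value of joint pad above 0.005 m), for 0.2 s.
At the end, for the whole second after the job is handed in: Every carton stands upright (within 0.12 rad) on the well's floor between follower and pad, the pad is pressed in more than 5 mm, the hatch lies flush in its seat (within 6 mm of centre along x, 2.5 mm in height, level within 0.02 rad), everything at rest (all of step 3 and x of hatch in the frame of case between -0.006 and 0.006 m and z of hatch in the frame of case below 0.0885 m and angle between hatch's own z axis and vertical below 0.02 rad and linear speed of each of carton_a, carton_b, carton_c, hatch below 0.02 m/s); the robot touches nothing.
It fails at once if the label roll is moved more than 3 cm (distance of label_reel from where it was at the start of the episode above 0.03 m).
It fails at once if the tray of clips is moved more than 3 cm (distance of tray from where it was at the start of the episode above 0.03 m).
Of carton_a, carton_b, carton_c only 2 to 3 are there at a start; the rules pass over those that are not, and their reading is None.
At some moment in a run one of carton_a, carton_b, carton_c may be knocked a few centimetres aside while the robot is not near it.
Once in a run the grip may slacken for a moment while it holds something.
It also fails if it takes over 200 s, if anything falls off the work surface, if the arm or the gripper's body presses on something with over 40 N, if the wrist force passes 120 N, or if a joint passes its speed limit or range.

## Working session

There is one attempt and no reset: what is moved stays moved. The work goes in short steps, Python scripts to look and compute and a tool call to move; the robot and the scene stay as the last step left them, time stands still between calls to the robot, and variables do not carry over. Pictures are saved under pics/ and viewed, on a budget of 14 in all, crops included, one or two more only if the job needs it, and the job is handed in when it is done.

Besides the shell and the picture viewer there is one more tool, called after ">>>" as a command line: name --argument value ..., lists and objects as JSON in quotes. carry_out: Moves the arm, as the interface text tells. Its arguments: {"type":"object","properties":{"commands":{"type":"array"},"force":{"type":"number"}},"required":["commands"]}

```bash
ls; mkdir -p pics; python3 - <<'E'
from rig import robot
import cv2,numpy as np
o=robot.get_obs(); print({k:np.round(v,3) for k,v in o.items()})
for n in ["scene","top"]:
    m=robot.camera_model(n); print(n,{k:np.round(v,4).tolist() for k,v in m.items()})
    cv2.imwrite(f"pics/{n}0.png",robot.camera(n)[:,:,::-1])
E
```

```text
pics
{'time': np.float64(0.0), 'q': array([-1.409,  0.528,  1.434, -0.   ,  1.181, -0.178]), 'joint_velocities': array([-0.001, -0.   , -0.001, -0.   ,  0.001, -0.   ]), 'joint_torque': array([ 1.0000e-03, -4.4003e+01, -1.7660e+01,  6.3000e-02,  5.8000e-02,
       -0.0000e+00]), 'position': array([ 0.209, -0.588,  0.222]), 'tool_rot': array([-0.697, -0.121,  0.697, -0.119]), 'ft_force': array([-0.059, -0.367,  0.127]), 'moment': array([0.02 , 0.031, 0.008]), 'grip_width': np.float64(0.087)}
scene {'fx': 391.4834, 'fy': 391.4834, 'cx': 252.7625, 'cy': 192.8904, 'k1': -0.1303, 'R': [[0.4752, -0.8797, -0.0189], [-0.3796, -0.1855, -0.9064], [0.7938, 0.4379, -0.4221]], 't': [-0.2792, 0.2996, 1.1305]}
top {'fx': 443.6107, 'fy': 443.6107, 'cx': 254.6893, 'cy': 188.9319, 'k1': -0.1165, 'R': [[-0.0262, -0.9996, 0.0058], [-0.9874, 0.025, -0.1562], [0.156, -0.0098, -0.9877]], 't': [-0.0207, 0.5635, 1.6851]}
```

View pics/scene0.png

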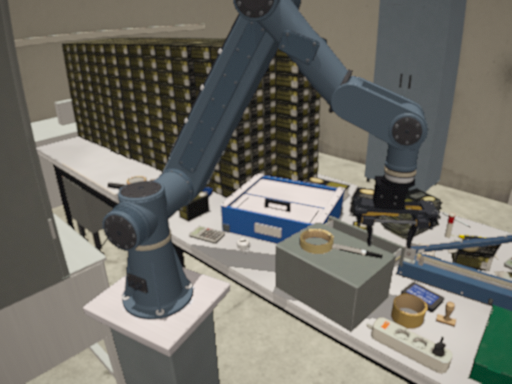

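View pics/top0.png

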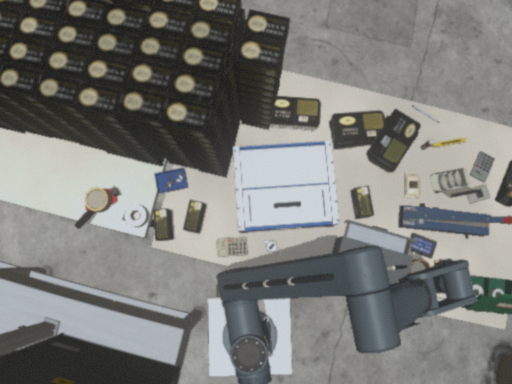

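The scene view shows the case closed, with a grey obstacle block in front of the arm. In the top view, the case is centred near (286,187), with small cartons at (163,223), (195,215) and (362,200). The tray is at (172,180) and the label roll at (135,215). I'll zoom in on this for exact pixels.

```bash
cat > h.py <<'E'
import numpy as np,cv2
from rig import robot
def ray(n,uv,m=None):
    m=m or robot.camera_model(n); R=np.array(m["R"]);t=np.array(m["t"])
    K=np.array([[m["fx"],0,m["cx"]],[0,m["fy"],m["cy"]],[0,0,1.]])
    p=cv2.undistortPoints(np.array(uv,float).reshape(-1,1,2),K,np.array([m["k1"],0,0,0.]))[:,0]
    return -R.T@t, np.c_[p,np.ones(len(p))]@R
def onplane(n,uv,z,m=None):
    c,d=ray(n,uv,m); return c+d*((z-c[2])/d[:,2])[:,None]
def proj(n,X,m=None):
    m=m or robot.camera_model(n)
    K=np.array([[m["fx"],0,m["cx"]],[0,m["fy"],m["cy"]],[0,0,1.]])
    return cv2.projectPoints(np.array(X,float).reshape(-1,1,3),cv2.Rodrigues(np.array(m["R"]))[0],np.array(m["t"]),K,np.array([m["k1"],0,0,0.]))[0][:,0]
def toolR():
    from scipy.spatial.transform import Rotation as Ro
    return Ro.from_quat(robot.get_obs()["tool_rot"]).as_matrix()
E
python3 - <<'E'
from h import *
im=cv2.imread("pics/top0.png")
a=cv2.resize(im[130:260,225:385],None,fx=5,fy=4.6,interpolation=cv2.INTER_CUBIC)
a=cv2.resize(im[135:255,225:385],None,fx=5,fy=5,interpolation=cv2.INTER_CUBIC)
b=cv2.resize(im[160:250,115:215],None,fx=6,fy=6,interpolation=cv2.INTER_CUBIC)
cv2.imwrite("pics/c1.png",a);cv2.imwrite("pics/c2.png",b)
hsv=cv2.cvtColor(im,cv2.COLOR_BGR2HSV)
# dark masks for cartons
g=cv2.cvtColor(im,cv2.COLOR_BGR2GRAY)
for (x0,y0,x1,y1) in [(148,198,180,245),(180,192,212,236),(348,180,378,222)]:
    mk=np.zeros_like(g); mk[y0:y1,x0:x1]=(g[y0:y1,x0:x1]<95)*255
    c=max(cv2.findContours(mk,0,2)[0],key=cv2.contourArea)
    r=cv2.minAreaRect(c);bx=cv2.boxPoints(r)
    print(np.round(r[0],1),np.round(r[1],1),r[2]); print(onplane("top",bx,.078)[:,:2].round(3).tolist(), onplane("top",[r[0]],.06).round(3))
E
```

```text
[160.5 224. ] [30. 23.] 90.0
[[0.49, 0.37], [0.488, 0.282], [0.374, 0.282], [0.376, 0.37]] [[0.433 0.329 0.06 ]]
[194.5 216.7] [16.3 28.9] 12.528807640075684
[[0.411, 0.238], [0.518, 0.214], [0.503, 0.153], [0.396, 0.178]] [[0.459 0.198 0.06 ]]
[361.7 202.4] [29.1 17.4] 79.3803482055664
[[0.545, -0.403], [0.556, -0.471], [0.445, -0.485], [0.434, -0.417]] [[ 0.497 -0.448  0.06 ]]
```

View pics/c1.png

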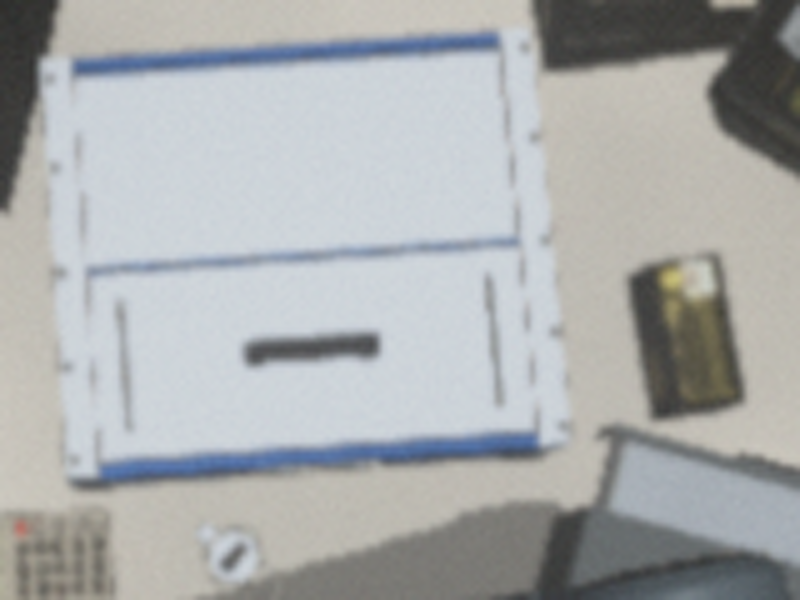

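View pics/c2.png

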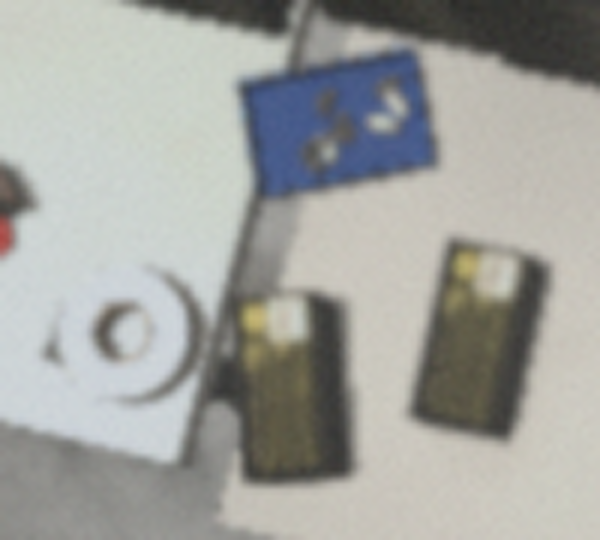

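The crops show the case lip corners at about (42,60), (528,30), (570,445) and (75,485) in c1, and the handle bar at (312,348). The carton top faces are clear, so I can cast rays from their corners.

```bash
python3 - <<'E'
from h import *
c1=lambda p:np.array(p)/5+[225,135]-.4
c2=lambda p:np.array(p)/6+[115,160]-.4
def box(n,uv,z):
    P=onplane("top",uv,z)[:,:2]
    e=[np.linalg.norm(P[i]-P[(i+1)%4]) for i in range(4)]
    d=(P[0]+P[1]-P[2]-P[3]); print(n,P.mean(0).round(4),"ang",np.degrees(np.arctan2(d[1],d[0])).round(1),"edges",np.round(e,3))
box("case",c1([(42,60),(528,30),(570,445),(75,485)]),.112)
box("A",c1([(660,265),(720,254),(745,403),(686,410)]),.078)
box("B",c2([(452,240),(520,250),(475,432),(412,415)]),.078)
box("C",c2([(243,295),(308,292),(315,475),(245,478)]),.078)
h=onplane("top",c1([(247,352),(378,345),(312,346)]),.126); print("handle",h.round(4))
print("gap/plate back edge",onplane("top",c1([(90,270),(518,241)]),.092).round(4))
print("lips L/R",onplane("top",c1([(42,60),(75,485),(528,30),(570,445)]),.112).round(4).tolist())
print("tray",onplane("top",c2([(245,85),(410,50),(438,160),(262,195)]),.028).round(3).tolist(),"reel",onplane("top",c2([(125,335)]),.04).round(3))
E
```

```text
case [ 0.5643 -0.1507] ang 2.9 edges [0.373 0.319 0.369 0.324]
A [ 0.4993 -0.4576] ang 6.3 edges [0.048 0.117 0.046 0.113]
B [0.4624 0.2053] ang -13.8 edges [0.044 0.118 0.041 0.114]
C [0.433  0.3244] ang 1.6 edges [0.042 0.116 0.044 0.116]
handle [[ 0.488  -0.1041  0.126 ]
 [ 0.4907 -0.2013  0.126 ]
 [ 0.4912 -0.1523  0.126 ]]
gap/plate back edge [[ 0.5577  0.0111  0.092 ]
 [ 0.5718 -0.3156  0.092 ]]
lips L/R [[0.7172, 0.0437, 0.112], [0.3941, 0.0254, 0.112], [0.7322, -0.3287, 0.112], [0.4136, -0.3432, 0.112]]
tray [[0.636, 0.358, 0.028], [0.657, 0.248, 0.028], [0.583, 0.229, 0.028], [0.562, 0.346, 0.028]] reel [[0.471 0.433 0.04 ]]
```

```bash
cat >> h.py <<'E'
def rows(target,yaw=None,zfirst=False,step=38.,rstep=6.8,pose=None):
    """rows in tool axes to reach TCP target [m] with jaw(y axis) yaw [deg, mod 180] in world; tool assumed pointing down"""
    o=robot.get_obs(); p=np.array(o["position"]); R=toolR()
    cur=np.degrees(np.arctan2(R[1,1],R[0,1]))
    dy=0 if yaw is None else (yaw-cur+90)%180-90
    n=int(max(np.ceil(np.linalg.norm(target-p)*1000/step),np.ceil(abs(dy)/rstep),1))
    d=(np.array(target)-p)*1000/n; out=[]
    for i in range(n):
        th=np.radians(-dy*i/n)  # tool x is down: +twist = -world yaw
        v=R.T@d; c,s=np.cos(th),np.sin(th)
        out.append([round(v[0],1),round(c*v[1]+s*v[2],1),round(-s*v[1]+c*v[2],1),round(-dy/n,2)])
    print("pos",p.round(4),"jaw yaw",cur.round(2),"tilt",np.degrees(np.arccos(-R[2,0])).round(2),"q6",round(o["q"][5],2),"t",round(o["time"],1),"F",np.round(o["ft_force"],1),"w",round(o["grip_width"],4))
    print(n,"rows",out)
E
python3 - <<'E'
from h import *
print(toolR().round(3))
def tri(a,b):
    c1,d1=ray("top",[a]);c2,d2=ray("scene",[b]);d1=d1[0]/np.linalg.norm(d1[0]);d2=d2[0]/np.linalg.norm(d2[0])
    s=np.linalg.lstsq(np.c_[d1,-d2],c2-c1,rcond=None)[0]; return (c1+s[0]*d1).round(3),np.linalg.norm(c1+s[0]*d1-c2-s[1]*d2).round(4)
print("block",tri((347,221),(333,219)))
print(onplane("scene",[(278,247),(333,219),(395,252),(345,282)],.17).round(3))
T=np.array([.491,-.153,.25]); rows(T,2.9)
E
```

```text
[[-0.     0.334 -0.942]
 [ 0.002 -0.942 -0.334]
 [-1.    -0.002 -0.   ]]
block (array([ 0.421, -0.37 ,  0.136]), np.float64(0.013))
[[ 0.155 -0.314  0.17 ]
 [ 0.369 -0.398  0.17 ]
 [ 0.268 -0.602  0.17 ]
 [ 0.088 -0.518  0.17 ]]
pos [ 0.2088 -0.5884  0.2217] jaw yaw -70.47 tilt 0.11 q6 -0.18 t 0.1 F [ 0.2  0.2 -0.7] w 0.0869
14 rows [[np.float64(-2.0), np.float64(-22.6), np.float64(-29.4), np.float64(-5.24)], [np.float64(-2.0), np.float64(-19.8), np.float64(-31.3), np.float64(-5.24)], [np.float64(-2.0), np.float64(-16.9), np.float64(-33.0), np.float64(-5.24)], [np.float64(-2.0), np.float64(-13.8), np.float64(-34.4), np.float64(-5.24)], [np.float64(-2.0), np.float64(-10.6), np.float64(-35.5), np.float64(-5.24)], [np.float64(-2.0), np.float64(-7.3), np.float64(-36.3), np.float64(-5.24)], [np.float64(-2.0), np.float64(-3.9), np.float64(-36.9), np.float64(-5.24)], [np.float64(-2.0), np.float64(-0.5), np.float64(-37.1), np.float64(-5.24)], [np.float64(-2.0), np.float64(2.8), np.float64(-37.0), np.float64(-5.24)], [np.float64(-2.0), np.float64(6.2), np.float64(-36.5), np.float64(-5.24)], [np.float64(-2.0), np.float64(9.5), np.float64(-35.8), np.float64(-5.24)], [np.float64(-2.0), np.float64(12.7), np.float64(-34.8), np.float64(-5.24)], [np.float64(-2.0), np.float64(15.9), np.float64(-33.5), np.float64(-5.24)], [np.float64(-2.0), np.float64(18.9), np.float64(-31.9), np.float64(-5.24)]]
```

>>> carry_out --commands '[[[1, -35, 0, 0, 0], [1, -35, 0, 0, 0], [1, 0, -23, -29, -5], [1, 0, -20, -31, -5], [1, 0, -17, -33, -5], [1, 0, -14, -34, -5], [1, 0, -11, -35, -5], [1, 0, -7, -36, -5]]]'

```text
time: 0.77
position: [0.3274, -0.4021, 0.2906]
tool_rot: [0.641, 0.301, -0.64, 0.297]
ft_force: [1.4, -0.9, 0.3]
grip_width: 0.0869
```

>>> carry_out --commands '[[[1, 0, -4, -37, -5], [1, 0, 0, -37, -5], [1, 0, 3, -37, -5], [1, 0, 6, -36, -5], [1, 0, 9, -36, -5], [1, 0, 13, -35, -5], [1, 0, 16, -33, -5], [1, 0, 19, -32, -5]]]'

```text
time: 1.43
position: [0.4962, -0.141, 0.2898]
tool_rot: [0.492, 0.512, -0.49, 0.505]
ft_force: [0.1, -1.0, 0.1]
grip_width: 0.0868
```

```bash
python3 - <<'E'
from h import *
m=robot.camera_model("wrist"); im=robot.camera("wrist")[:,:,::-1]; cv2.imwrite("pics/w1.png",im)
print({k:np.round(v,4).tolist() for k,v in m.items()})
import json; json.dump({k:np.array(v).tolist() for k,v in m.items()},open("w1.json","w"))
rows(np.array([.491,-.153,.16]),2.9)
E
```

```text
{'fx': 306.6688, 'fy': 306.6688, 'cx': 247.414, 'cy': 195.8833, 'k1': -0.0537, 'R': [[0.9994, 0.0348, -0.0052], [0.0349, -0.9605, 0.2763], [0.0046, -0.2763, -0.9611]], 't': [-0.489, -0.2053, 0.4153]}
pos [ 0.4994 -0.1348  0.2899] jaw yaw 2.46 tilt 0.85 q6 -0.53 t 1.5 F [ 2.4  3.5 -0.1] w 0.0868
4 rows [[np.float64(32.4), np.float64(-2.3), np.float64(4.9), np.float64(-0.11)], [np.float64(32.4), np.float64(-2.3), np.float64(4.9), np.float64(-0.11)], [np.float64(32.4), np.float64(-2.3), np.float64(4.9), np.float64(-0.11)], [np.float64(32.4), np.float64(-2.3), np.float64(4.9), np.float64(-0.11)]]
```

View pics/w1.png

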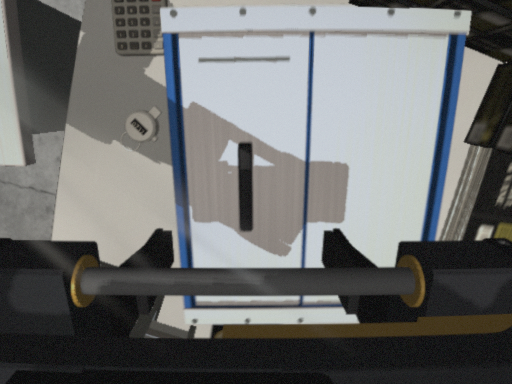

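The wrist view shows the handle bar from (246,143) to (246,230), the gap line from (310,33) to (302,305), and the +y lip from (160,10) to (470,12).

```bash
python3 - <<'E'
from h import *
import json; m=json.load(open("w1.json"))
im=cv2.imread("pics/w1.png"); g=cv2.cvtColor(im,cv2.COLOR_BGR2GRAY)
mk=np.zeros_like(g); mk[135:238,230:262]=(g[135:238,230:262]<60)*255
c=max(cv2.findContours(mk,0,2)[0],key=cv2.contourArea); b=cv2.boxPoints(cv2.minAreaRect(c)); print(b.round(1).tolist())
P=onplane("wrist",b,.126,m); print("handle",P.mean(0).round(4),P.round(4)[:,:2].tolist())
# gap line: blue ridge points at rows
hsv=cv2.cvtColor(im,cv2.COLOR_BGR2HSV).astype(int)
pts=[]
for r in range(45,150,5):
    s=np.where((hsv[r,298:322,1]>90))[0]
    if len(s): pts.append((298+s.mean(),r))
Q=onplane("wrist",pts,.093,m)[:,:2]; k=np.polyfit(Q[:,1],Q[:,0],1); print("gap slope yaw",np.degrees(np.arctan(-k[0])).round(2),"x at y=-.15",np.polyval(k,-.15).round(4),len(Q))
L=onplane("wrist",[(160,10),(470,12),(163,32),(465,33.5),(185,321),(358,322)],.112,m);print(L.round(4)[:,:2].tolist())
E
```

```text
[[239.0, 143.0], [251.0, 143.0], [251.0, 230.0], [239.0, 230.0]]
handle [ 0.4925 -0.1509  0.126 ] [[0.4845, -0.1016], [0.4972, -0.1012], [0.501, -0.2001], [0.4872, -0.2006]]
gap slope yaw 2.66 x at y=-.15 0.5658 21
[[0.4006, 0.0283], [0.718, 0.0419], [0.4032, 0.0076], [0.7163, 0.0209], [0.4186, -0.3397], [0.6492, -0.3334]]
```

>>> carry_out --commands '[[[1, 35, -2, 4, 0], [1, 35, -2, 4, 0], [1, 35, -2, 4, 0], [1, 35, 0, 3, 0], [1, 10, 0, 0, 0], [1, 0, 0, 0, 0]]]'

```text
time: 1.98
position: [0.4992, -0.1438, 0.1362]
tool_rot: [0.491, 0.515, -0.482, 0.512]
ft_force: [-0.3, 0.0, -0.4]
grip_width: 0.0871
```

```bash
python3 - <<'E'
from h import *
rows(np.array([.492,-.151,.1]),2.6)
E
```

```text
pos [ 0.4992 -0.1438  0.1362] jaw yaw 3.15 tilt 0.75 q6 -0.57 t 2.0 F [-0.3  0.  -0.4] w 0.0871
1 rows [[np.float64(36.1), np.float64(-7.9), np.float64(7.2), np.float64(0.55)]]
```

>>> carry_out --commands '[[[1, 18, -4, 4, 0.5], [1, 14, -4, 4, 0], [1, 5, 0, 0, 0], [1, 0, 0, 0, 0]]]'

```text
time: 2.32
position: [0.4922, -0.1527, 0.0985]
tool_rot: [0.493, 0.512, -0.484, 0.51]
ft_force: [-0.0, -0.1, -0.0]
grip_width: 0.0869
```

```bash
python3 - <<'E'
from h import *
rows(np.array([.492,-.151,.1]),2.6)
E
```

```text
pos [ 0.4922 -0.1527  0.0985] jaw yaw 2.56 tilt 0.76 q6 -0.59 t 2.3 F [-0.  -0.1 -0. ] w 0.0869
1 rows [[np.float64(-1.5), np.float64(-0.1), np.float64(-1.8), np.float64(-0.04)]]
```

>>> carry_out --commands '[[[0, 0, 0, 0, 0], [0, 0, 0, 0, 0], [0, 0, 0, 0, 0], [0, 0, 0, 0, 0], [0, 0, 0, 0, 0], [0, 0, 0, 0, 0], [0, 0, 0, 0, 0], [0, 0, 0, 0, 0]]]' --force 40

```text
time: 2.98
position: [0.496, -0.1539, 0.104]
tool_rot: [0.494, 0.509, -0.483, 0.514]
ft_force: [1.1, 0.3, -0.5]
grip_width: 0.0415
```

>>> carry_out --commands '[[[0, -4, 0, 0, 0], [0, -4, 0, 0, 0], [0, -3, 0, 0, 0], [0, 0, 0, 0, 0], [0, 0, 0, 0, 0]]]'

```text
time: 3.4
position: [0.495, -0.1536, 0.1159]
tool_rot: [0.494, 0.509, -0.483, 0.513]
ft_force: [1.2, -0.4, -3.0]
grip_width: 0.0155
```

```bash
python3 - <<'E'
from h import *
rows(np.array([.492+.15,-.1527+.15*np.sin(np.radians(2.6)),.110]),2.6,step=20)
E
```

```text
pos [ 0.495  -0.1536  0.1159] jaw yaw 2.61 tilt 0.91 q6 -0.58 t 3.4 F [ 1.2 -0.4 -3. ] w 0.0155
8 rows [[np.float64(1.0), np.float64(18.4), np.float64(-0.1), np.float64(0.0)], [np.float64(1.0), np.float64(18.4), np.float64(-0.1), np.float64(0.0)], [np.float64(1.0), np.float64(18.4), np.float64(-0.1), np.float64(0.0)], [np.float64(1.0), np.float64(18.4), np.float64(-0.1), np.float64(0.0)], [np.float64(1.0), np.float64(18.4), np.float64(-0.1), np.float64(0.0)], [np.float64(1.0), np.float64(18.4), np.float64(-0.1), np.float64(0.0)], [np.float64(1.0), np.float64(18.4), np.float64(-0.1), np.float64(0.0)], [np.float64(1.0), np.float64(18.4), np.float64(-0.1), np.float64(0.0)]]
```

>>> carry_out --commands '[[[0, 4, -1, 0, 0], [0, 4, 0, 0, 0], [0, 2, 0, 0, 0], [0, 1, 0, 0, 0]]]'

```text
time: 3.73
position: [0.4951, -0.1536, 0.1158]
tool_rot: [0.494, 0.508, -0.482, 0.515]
ft_force: [-0.7, 0.2, -0.9]
grip_width: 0.0154
```

>>> carry_out --commands '[[[0.3, 0, 0, 0, 0], [0.3, 0, 0, 0, 0], [0.3, 0, 0, 0, 0]]]'

```text
time: 3.98
position: [0.4956, -0.1539, 0.1155]
tool_rot: [0.494, 0.507, -0.482, 0.516]
ft_force: [0.2, 0.2, 0.1]
grip_width: 0.0245
```

>>> carry_out --commands '[[[0.3, 5, 0, 0, 0], [0.3, 5, 0, 0, 0], [0.3, 5, 0, 0, 0], [0.3, 0, 0, 0, 0]]]'

```text
time: 4.32
position: [0.4961, -0.1538, 0.0976]
tool_rot: [0.494, 0.507, -0.482, 0.515]
ft_force: [0.3, -0.5, 0.0]
grip_width: 0.0263
```

```bash
python3 - <<'E'
from h import *
rows(np.array([.492,-.152,.1]),2.6)
print(np.round(robot.get_obs()["joint_velocities"],3))
cv2.imwrite("pics/w2.png",robot.camera("wrist")[:,:,::-1])
E
```

```text
pos [ 0.4961 -0.1538  0.0976] jaw yaw 2.63 tilt 1.17 q6 -0.59 t 4.3 F [ 0.3 -0.5  0. ] w 0.0263
1 rows [[np.float64(-2.4), np.float64(-3.9), np.float64(-2.0), np.float64(0.03)]]
[ 0.001  0.005 -0.002  0.002 -0.    -0.001]
```

View pics/w2.png

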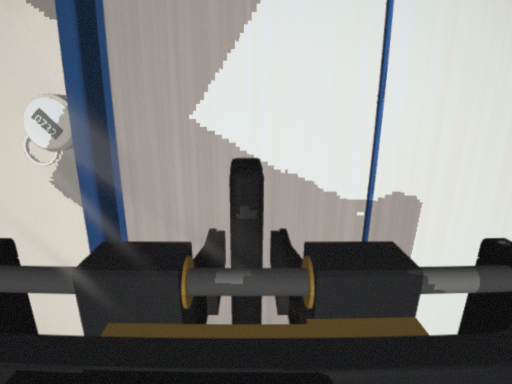

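>>> carry_out --commands '[[[0, 0, 0, 0, 0], [0, 0, 0, 0, 0], [0, 0, 0, 0, 0], [0, 0, 0, 0, 0], [0, 0, 0, 0, 0], [0, 0, 0, 0, 0]]]'

```text
time: 4.87
position: [0.4955, -0.1538, 0.0971]
tool_rot: [0.494, 0.508, -0.483, 0.515]
ft_force: [-0.1, -0.1, -2.0]
grip_width: 0.0151
```

>>> carry_out --commands '[[[0, -5, 0, 0, 0], [0, -4, 0, 0, 0], [0, -4, 0, 0, 0], [0, 0, 0, 0, 0]]]'

```text
time: 5.2
position: [0.4944, -0.1532, 0.1106]
tool_rot: [0.494, 0.509, -0.483, 0.514]
ft_force: [0.8, 0.2, -3.3]
grip_width: 0.0156
```

>>> carry_out --commands '[[[0, 0, 12, 0, 0], [0, 0, 18, 0, 0], [0, 0, 18, 0, 0], [0, 0, 18, 0, 0], [0, 0, 18, 0, 0], [0, 0, 18, 0, 0]]]'

```text
time: 5.7
position: [0.5933, -0.1464, 0.1118]
tool_rot: [0.493, 0.512, -0.485, 0.51]
ft_force: [-0.3, 0.4, -3.4]
grip_width: 0.0151
```

```bash
python3 - <<'E'
from h import *
rows(np.array([.494+.15,-.1527+.15*np.sin(np.radians(2.6)),.110]),2.6,step=20)
E
```

```text
pos [ 0.5933 -0.1464  0.1118] jaw yaw 2.49 tilt 0.74 q6 -0.48 t 5.7 F [-0.3  0.4 -3.4] w 0.0151
3 rows [[np.float64(0.7), np.float64(16.9), np.float64(0.6), np.float64(-0.04)], [np.float64(0.7), np.float64(16.9), np.float64(0.6), np.float64(-0.04)], [np.float64(0.7), np.float64(16.9), np.float64(0.6), np.float64(-0.04)]]
```

>>> carry_out --commands '[[[0, 0, 16, 0, 0], [0, 0, 16, 0, 0], [0, 0, 14, 0, 0], [0, 0, 6, 0, 0], [0, 0, 0, 0, 0]]]'

```text
time: 6.12
position: [0.6467, -0.1433, 0.1109]
tool_rot: [0.491, 0.514, -0.486, 0.509]
ft_force: [-0.2, 0.7, -3.9]
grip_width: 0.0154
```

```bash
python3 - <<'E'
from h import *
rows(np.array([.494+.15,-.1527+.15*np.sin(np.radians(2.6)),.105]),2.6,step=20)
E
```

```text
pos [ 0.6467 -0.1433  0.1109] jaw yaw 2.66 tilt 0.62 q6 -0.44 t 6.1 F [-0.2  0.7 -3.9] w 0.0154
1 rows [[np.float64(5.9), np.float64(-2.8), np.float64(2.5), np.float64(0.06)]]
```

>>> carry_out --commands '[[[0, 4, 0, 0, 0], [0, 3, 0, 0, 0], [0.4, 0, 0, 0, 0], [0.5, 0, 0, 0, 0], [0.6, 0, 0, 0, 0], [0.6, -30, 0, 0, 0], [0.6, -35, 0, 0, 0], [0.6, -35, 0, 0, 0]]]'

```text
time: 6.78
position: [0.6403, -0.1426, 0.1996]
tool_rot: [0.49, 0.519, -0.488, 0.503]
ft_force: [0.1, -0.9, 0.4]
grip_width: 0.0468
```

>>> carry_out --commands '[[[0.6, -20, -30, 10, 0], [0.6, -15, -35, 10, 0], [0.6, 0, -35, 10, 0], [0.6, 0, -35, 10, 0], [0.6, 0, -15, 10, 0], [0.6, 0, 0, 10, 0], [0.6, 0, 0, 0, 0]]]'

```text
time: 7.37
position: [0.4954, -0.2144, 0.2478]
tool_rot: [0.493, 0.509, -0.484, 0.514]
ft_force: [0.5, -0.8, 0.8]
grip_width: 0.0522
```

```bash
python3 - <<'E'
from h import *
import json
rows(np.array([.494,-.2,.2]),2.6,step=20)
m=robot.camera_model("wrist"); im=robot.camera("wrist")[:,:,::-1]; cv2.imwrite("pics/w3.png",im)
json.dump({k:np.array(v).tolist() for k,v in m.items()},open("w3.json","w"))
E
```

```text
pos [ 0.4954 -0.2144  0.2478] jaw yaw 2.68 tilt 0.82 q6 -0.67 t 7.4 F [ 0.5 -0.8  0.8] w 0.0522
3 rows [[np.float64(16.0), np.float64(-0.4), np.float64(-4.8), np.float64(0.03)], [np.float64(16.0), np.float64(-0.4), np.float64(-4.8), np.float64(0.03)], [np.float64(16.0), np.float64(-0.5), np.float64(-4.8), np.float64(0.03)]]
```

View pics/w3.png

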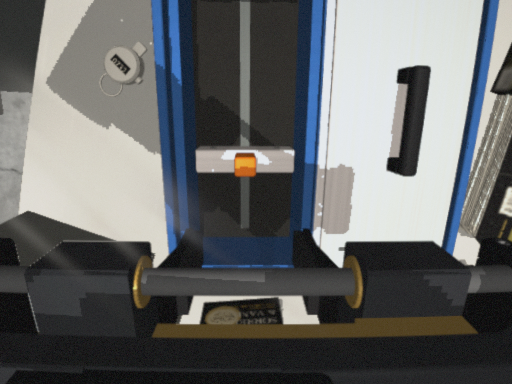

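The wrist view shows the hatch parked, with its handle at (412,120). The follower plate is mid-well with its orange tab at (245,163), and the centre rail runs along column 245.

```bash
python3 - <<'E'
from h import *
import json; m=json.load(open("w3.json"))
im=cv2.imread("pics/w3.png");hsv=cv2.cvtColor(im,cv2.COLOR_BGR2HSV)
mk=cv2.inRange(hsv,(5,150,150),(22,255,255)); ys,xs=np.where(mk); print(xs.min(),xs.max(),ys.min(),ys.max())
print("tab",onplane("wrist",[((xs.min()+xs.max()+1)/2,158),(xs.min(),154),(xs.max()+1,163)],.08,m).round(4).tolist())
print("rail",onplane("wrist",[(245,20),(246,220)],.004,m).round(4).tolist())
print("handle",onplane("wrist",[(421,68),(410,173)],.134,m).round(4).tolist(),"plate edge",onplane("wrist",[(331,30),(318,250)],.1,m).round(4).tolist())
# well side ledges x: edges in row
E
```

```text
134 255 157 282
tab [[0.4393, -0.1945, 0.08], [0.373, -0.1928, 0.08], [0.5057, -0.1971, 0.08]]
rail [[0.487, -0.037, 0.004], [0.4998, -0.2927, 0.004]]
handle [[0.6416, -0.0973, 0.134], [0.6487, -0.1901, 0.134]] plate edge [[0.5679, -0.0648, 0.1], [0.5797, -0.289, 0.1]]
```

>>> carry_out --commands '[[[0.6, 25, 0, -7, 0], [0.6, 30, 0, -7, 0], [0.6, 30, 0, -6, 0], [0.6, 30, 0, 0, 0], [0.6, 20, 0, 0, 0], [0.6, 0, 0, 0, 0]]]'

```text
time: 7.92
position: [0.5091, -0.1933, 0.1099]
tool_rot: [0.494, 0.505, -0.481, 0.519]
ft_force: [0.3, -0.6, -0.5]
grip_width: 0.0521
```

```bash
python3 - <<'E'
from h import *
import json
rows(np.array([.495,-.195,.052]),2.8,step=20)
E
```

```text
pos [ 0.5091 -0.1933  0.1099] jaw yaw 2.82 tilt 1.63 q6 -0.64 t 7.9 F [ 0.3 -0.6 -0.5] w 0.0521
3 rows [[np.float64(19.2), np.float64(-5.3), np.float64(0.3), np.float64(0.01)], [np.float64(19.2), np.float64(-5.3), np.float64(0.3), np.float64(0.01)], [np.float64(19.2), np.float64(-5.3), np.float64(0.3), np.float64(0.01)]]
```

>>> carry_out --commands '[[[0.6, 19, -7, 1, 0], [0.6, 19, -7, 1, 0], [0.6, 15, -6, 0, 0], [0.6, 4, -2, 0, 0], [0.6, 0, 0, 0, 0]]]'

```text
time: 8.33
position: [0.4971, -0.1963, 0.0511]
tool_rot: [0.494, 0.503, -0.478, 0.523]
ft_force: [0.1, -0.0, 0.2]
grip_width: 0.0522
```

```bash
python3 - <<'E'
from h import *
import json
rows(np.array([.495,-.195,.052]),2.8,step=20)
E
```

```text
pos [ 0.4971 -0.1963  0.0511] jaw yaw 3.09 tilt 2.05 q6 -0.67 t 8.3 F [ 0.1 -0.   0.2] w 0.0522
1 rows [[np.float64(-1.0), np.float64(-2.0), np.float64(-1.4), np.float64(0.29)]]
```

>>> carry_out --commands '[[[0, 0, 0, 0, 0], [0, 0, 0, 0, 0], [0, 0, 0, 0, 0], [0, 0, 0, 0, 0], [0, 0, 0, 0, 0], [0, 0, 0, 0, 0]]]'

```text
time: 8.83
position: [0.4942, -0.1972, 0.0536]
tool_rot: [0.489, 0.507, -0.479, 0.523]
ft_force: [3.4, -0.3, -7.6]
grip_width: 0.0238
```

>>> carry_out --commands '[[[0, 0, 0, 10, 0], [0, 0, 0, 15, 0], [0, 0, 0, 15, 0], [0, 0, 0, 15, 0], [0, 0, 0, 15, 0], [0, 0, 0, 15, 0]]]'

```text
time: 9.33
position: [0.4972, -0.2659, 0.0536]
tool_rot: [0.495, 0.516, -0.474, 0.513]
ft_force: [2.3, 8.2, 1.2]
grip_width: 0.0237
```

```bash
python3 - <<'E'
from h import *
rows(np.array([.500,-.302,.052]),2.8,step=20)
E
```

```text
pos [ 0.4972 -0.2659  0.0536] jaw yaw 3.41 tilt 1.74 q6 -0.8 t 9.3 F [2.3 8.2 1.2] w 0.0237
2 rows [[np.float64(0.4), np.float64(0.3), np.float64(18.1), np.float64(0.3)], [np.float64(0.4), np.float64(0.4), np.float64(18.1), np.float64(0.3)]]
```

>>> carry_out --commands '[[[0, 0, 0, 15, 0], [0, 0, 0, 15, 0], [0, 0, 0, 12, 0], [0, 0, 0, 10, 0], [0, 0, 0, 8, 0]]]'

```text
time: 9.75
position: [0.4986, -0.3003, 0.0535]
tool_rot: [0.51, 0.528, -0.466, 0.494]
ft_force: [4.0, 15.0, 5.1]
grip_width: 0.0238
```

>>> carry_out --commands '[[[0, 0, 0, 5, 0], [0, 0, 0, 3, 0], [0, 0, 0, 0, 0], [0, 0, 0, 0, 0]]]'

```text
time: 10.08
position: [0.4986, -0.3, 0.0536]
tool_rot: [0.512, 0.532, -0.463, 0.49]
ft_force: [-0.4, 0.7, -4.6]
grip_width: 0.0238
```

```bash
python3 - <<'E'
from h import *
rows(np.array([.500,-.302,.052]),2.8,step=20)
E
```

```text
pos [ 0.4986 -0.3     0.0536] jaw yaw 2.68 tilt 5.2 q6 -0.88 t 10.1 F [-0.4  0.7 -4.6] w 0.0238
1 rows [[np.float64(1.4), np.float64(1.2), np.float64(2.2), np.float64(-0.12)]]
```

>>> carry_out --commands '[[[0.6, 0, 0, 0, 0], [0.6, 0, 0, 0, 0], [0.6, 0, 0, 0, 0], [0.6, 0, 0, 0, 0], [0.6, -20, 0, 0, 0], [0.6, -30, 0, 0, 0], [0.6, -35, 0, 0, 0], [0.6, -35, 0, 0, 0]]]'

```text
time: 10.75
position: [0.496, -0.3094, 0.1718]
tool_rot: [0.513, 0.535, -0.463, 0.485]
ft_force: [0.6, -0.5, -0.3]
grip_width: 0.0517
```

```bash
python3 - <<'E'
from h import *
rows(np.array([.500,-.302,.252]),2.8,step=20)
print(toolR()[:,0].round(3)); print(np.round(robot.get_obs()["q"],3))
cv2.imwrite("pics/s1.png",robot.camera("scene")[:,:,::-1]); cv2.imwrite("pics/t1.png",robot.camera("top")[:,:,::-1])
E
```

```text
pos [ 0.496  -0.3094  0.1718] jaw yaw 2.55 tilt 5.72 q6 -0.87 t 10.8 F [ 0.6 -0.5 -0.3] w 0.0517
5 rows [[np.float64(-15.8), np.float64(0.9), np.float64(-3.0), np.float64(-0.05)], [np.float64(-15.8), np.float64(0.9), np.float64(-3.0), np.float64(-0.05)], [np.float64(-15.8), np.float64(0.9), np.float64(-3.0), np.float64(-0.05)], [np.float64(-15.8), np.float64(0.9), np.float64(-3.0), np.float64(-0.05)], [np.float64(-15.8), np.float64(0.9), np.float64(-3.0), np.float64(-0.05)]]
[-0.002  0.1   -0.995]
[-0.786  0.559  1.544  0.077  1.112 -0.867]
```

>>> carry_out --commands '[[[0, 0, 21, 21, 0], [0, 0, 21, 21, 0], [0, 0, 21, 21, 0], [0, 30, 0, 6, 0], [0, 30, 0, 6, 0], [0, 30, 0, 5, 0], [0, 15, 0, 0, 0], [0, 0, 0, 0, 0]]]'

```text
time: 11.52
position: [0.5706, -0.3889, 0.0656]
tool_rot: [0.512, 0.525, -0.465, 0.497]
ft_force: [0.4, -0.3, -0.9]
grip_width: 0.0072
```

```bash
python3 - <<'E'
from h import *
rows(np.array([.56,-.35,.05]),2.8,step=20)
print(toolR()[:,0].round(3))
E
```

```text
pos [ 0.5706 -0.3889  0.0656] jaw yaw 2.5 tilt 4.44 q6 -0.87 t 11.5 F [ 0.4 -0.3 -0.9] w 0.0072
3 rows [[np.float64(6.1), np.float64(-3.1), np.float64(-12.7), np.float64(-0.1)], [np.float64(6.1), np.float64(-3.0), np.float64(-12.7), np.float64(-0.1)], [np.float64(6.1), np.float64(-3.0), np.float64(-12.7), np.float64(-0.1)]]
[ 0.018  0.075 -0.997]
```

View pics/t1.png

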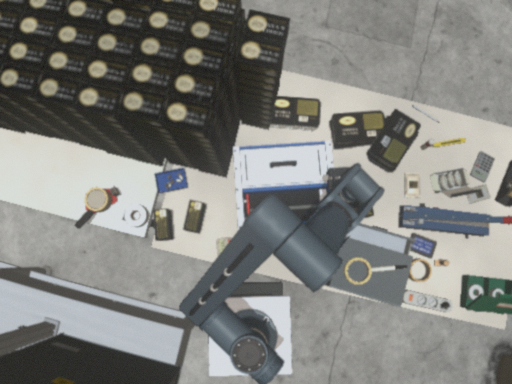

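The top view shows the hatch parked on the deck and the well open with the red pad at its left end. The follower is back, though the arm hides it. The tool has tilted by about 4°, so I'll square it by nudging the closed fingertips against the fixed case wall.

>>> carry_out --commands '[[[0, 0, 0, -15, 0], [0, 0, 0, -15, 0], [0, 0, 0, -10, 0], [0, 0, 0, -10, 0], [0, 0, 0, -10, 0], [0, 0, 0, -10, 0]]]'

```text
time: 12.02
position: [0.5683, -0.3485, 0.0686]
tool_rot: [0.495, 0.509, -0.476, 0.518]
ft_force: [-2.9, -22.1, -16.7]
grip_width: 0.0006
```

```bash
python3 - <<'E'
from h import *
rows(np.array([.56,-.35,.05]),2.8,step=20)
print(toolR()[:,0].round(3))
E
```

```text
pos [ 0.5683 -0.3485  0.0686] jaw yaw 3.16 tilt 1.72 q6 -0.81 t 12.0 F [ -2.9 -22.1 -16.7] w 0.0006
2 rows [[np.float64(9.2), np.float64(-4.5), np.float64(0.6), np.float64(0.18)], [np.float64(9.2), np.float64(-4.4), np.float64(0.6), np.float64(0.18)]]
[ 0.028  0.01  -1.   ]
```

>>> carry_out --commands '[[[0, 0, 0, 20, 0], [1, 0, 0, 10, 0], [1, -30, 0, 0, 0], [1, -38, 0, 0, 0], [1, -38, 0, 0, 6], [1, -38, 0, 0, 7], [1, -10, 0, 0, 7], [1, 0, 0, 0, 7]]]'

```text
time: 12.68
position: [0.5655, -0.3784, 0.2341]
tool_rot: [0.605, 0.379, -0.584, 0.386]
ft_force: [0.6, 0.4, -0.9]
grip_width: 0.039
```

```bash
python3 - <<'E'
from h import *
rows(np.array([.50,-.458,.23]),-83.7)
print(toolR()[:,0].round(3))
E
```

```text
pos [ 0.5655 -0.3784  0.2341] jaw yaw -24.54 tilt 1.83 q6 -0.35 t 12.7 F [ 0.6  0.4 -0.9] w 0.039
9 rows [[np.float64(0.2), np.float64(-3.0), np.float64(11.1), np.float64(6.57)], [np.float64(0.2), np.float64(-1.7), np.float64(11.3), np.float64(6.57)], [np.float64(0.2), np.float64(-0.4), np.float64(11.5), np.float64(6.57)], [np.float64(0.2), np.float64(1.0), np.float64(11.4), np.float64(6.57)], [np.float64(0.2), np.float64(2.3), np.float64(11.2), np.float64(6.57)], [np.float64(0.2), np.float64(3.5), np.float64(10.9), np.float64(6.57)], [np.float64(0.2), np.float64(4.8), np.float64(10.4), np.float64(6.57)], [np.float64(0.2), np.float64(5.9), np.float64(9.8), np.float64(6.57)], [np.float64(0.2), np.float64(7.0), np.float64(9.1), np.float64(6.57)]]
[ 0.031  0.008 -0.999]
```

>>> carry_out --commands '[[[1, 0, -3, 11, 6.5], [1, 0, -2, 11, 6.5], [1, 0, 0, 11, 6.5], [1, 0, 1, 11, 6.5], [1, 0, 2, 11, 6.5], [1, 0, 4, 11, 6.5], [1, 0, 5, 10, 6.5], [1, 0, 6, 10, 6.5]]]'

```text
time: 13.35
position: [0.5116, -0.44, 0.2477]
tool_rot: [0.72, 0.069, -0.686, 0.071]
ft_force: [0.0, 0.3, 0.7]
grip_width: 0.0856
```

>>> carry_out --commands '[[[1, 0, 7, 9, 6], [1, 0, 0, 0, 0], [1, 0, 0, 0, 0]]]'

```text
time: 13.6
position: [0.5032, -0.4479, 0.2507]
tool_rot: [0.724, 0.03, -0.688, 0.031]
ft_force: [-0.1, 0.5, -0.3]
grip_width: 0.0865
```

```bash
python3 - <<'E'
from h import *
import json
rows(np.array([.50,-.458,.23]),-83.7)
print(toolR()[:,0].round(3))
m=robot.camera_model("wrist"); im=robot.camera("wrist")[:,:,::-1]; cv2.imwrite("pics/w4.png",im)
json.dump({k:np.array(v).tolist() for k,v in m.items()},open("w4.json","w"))
E
```

```text
pos [ 0.5032 -0.4479  0.2507] jaw yaw -85.01 tilt 2.91 q6 0.56 t 13.6 F [-0.1  0.5 -0.3] w 0.0865
1 rows [[np.float64(20.5), np.float64(9.7), np.float64(5.1), np.float64(-1.31)]]
[ 0.051  0.001 -0.999]
```

View pics/w4.png

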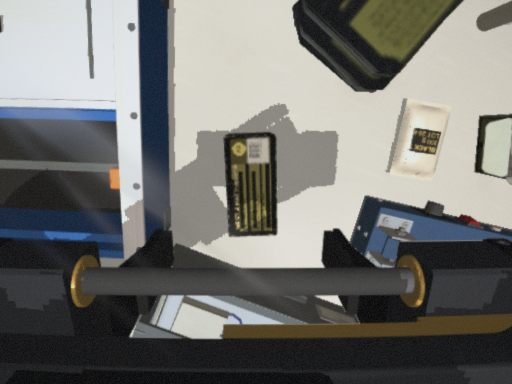

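```bash
cat >> h.py <<'E'
def carton(png,mj,x0,y0,x1,y1,z=.078,thr=60):
    import json; m=json.load(open(mj)); im=cv2.imread(png); hsv=cv2.cvtColor(im,cv2.COLOR_BGR2HSV); g=cv2.cvtColor(im,cv2.COLOR_BGR2GRAY)
    mk=np.zeros_like(g); mm=((g<thr)|((hsv[...,1]>90)&(hsv[...,0]<40)))
    mk[y0:y1,x0:x1]=mm[y0:y1,x0:x1]*255; mk=cv2.morphologyEx(mk,cv2.MORPH_OPEN,np.ones((3,3)))
    c=max(cv2.findContours(mk,0,2)[0],key=cv2.contourArea); b=cv2.boxPoints(cv2.minAreaRect(c))
    P=onplane("wrist",b,z,m)[:,:2]; e=[P[1]-P[0],P[2]-P[1]]; L=max(e,key=np.linalg.norm)
    a=(np.degrees(np.arctan2(L[1],L[0]))+90)%180-90
    print("px",b.round(0).tolist(),"centre",P.mean(0).round(4),"long-axis yaw",a.round(1),"size",[np.linalg.norm(q).round(4) for q in e])
E
python3 - <<'E'
from h import *
carton("pics/w4.png","w4.json",212,120,292,246)
E
```

```text
px [[224.0, 133.0], [275.0, 133.0], [275.0, 234.0], [224.0, 234.0]] centre [ 0.5027 -0.4521] long-axis yaw 6.2 size [np.float64(0.0555), np.float64(0.1166)]
```

>>> carry_out --commands '[[[1, 30, 2, 2, -1], [1, 30, 2, 2, -1], [1, 30, 1, 2, 0], [1, 30, 0, 2, 0], [1, 10, 0, 0, 0], [1, 0, 0, 0, 0]]]'

```text
time: 14.15
position: [0.5099, -0.4515, 0.1234]
tool_rot: [0.726, 0.046, -0.684, 0.054]
ft_force: [-0.4, 0.4, 0.5]
grip_width: 0.0869
```

```bash
python3 - <<'E'
from h import *
rows(np.array([.503,-.453,.046]),-83,step=24)
print(toolR()[:,0].round(3))
E
```

```text
pos [ 0.5099 -0.4515  0.1234] jaw yaw -81.86 tilt 3.52 q6 0.49 t 14.2 F [-0.4  0.4  0.5] w 0.0869
4 rows [[np.float64(19.2), np.float64(-0.2), np.float64(2.9), np.float64(0.29)], [np.float64(19.2), np.float64(-0.1), np.float64(2.9), np.float64(0.29)], [np.float64(19.2), np.float64(-0.1), np.float64(2.9), np.float64(0.29)], [np.float64(19.2), np.float64(-0.1), np.float64(2.9), np.float64(0.29)]]
[ 0.061 -0.007 -0.998]
```

>>> carry_out --commands '[[[1, 19, 0, 4, 0.5], [1, 19, 0, 4, 0.5], [1, 19, 0, 4, 0], [1, 17, 0, 3, 0], [1, 3, 0, 0, 0], [1, 0, 0, 0, 0]]]'

```text
time: 14.65
position: [0.5075, -0.4561, 0.0534]
tool_rot: [0.73, 0.04, -0.68, 0.055]
ft_force: [0.2, -0.1, 0.9]
grip_width: 0.0868
```

```bash
python3 - <<'E'
from h import *
rows(np.array([.503,-.453,.046]),-83,step=24)
print(toolR()[:,0].round(3))
E
```

```text
pos [ 0.5075 -0.4561  0.0534] jaw yaw -82.33 tilt 4.24 q6 0.48 t 14.7 F [ 0.2 -0.1  0.9] w 0.0868
1 rows [[np.float64(7.0), np.float64(-3.9), np.float64(4.6), np.float64(0.67)]]
[ 0.072 -0.017 -0.997]
```

>>> carry_out --commands '[[[1, 6, -2, 4, 0.5], [0.5, 2, -1, 0, 0], [0.5, 0, 0, 0, 0], [0.5, 0, 0, 0, 0], [0.5, 0, 0, 0, 0], [0.5, 0, 0, 0, 0], [0.5, 0, 0, 0, 0], [0.5, 0, 0, 0, 0]]]' --force 25

```text
time: 15.32
position: [0.5073, -0.4557, 0.0522]
tool_rot: [0.732, 0.035, -0.678, 0.056]
ft_force: [0.2, -0.4, -2.1]
grip_width: 0.0576
```

```bash
python3 - <<'E'
from h import *
rows(np.array([.503,-.453,.046]),-83,step=24)
print(toolR()[:,0].round(3))
E
```

```text
pos [ 0.5073 -0.4557  0.0522] jaw yaw -82.74 tilt 4.75 q6 0.48 t 15.3 F [ 0.2 -0.4 -2.1] w 0.0576
1 rows [[np.float64(5.8), np.float64(-3.5), np.float64(4.3), np.float64(0.26)]]
[ 0.079 -0.025 -0.997]
```

>>> carry_out --commands '[[[0.5, -15, 0, 0, 0], [0.5, -30, 0, 0, 0], [0.5, -30, 0, 0, 0], [0.5, -30, 0, 0, 0], [0.5, -30, 0, 0, 1.5], [0.5, -15, 0, 0, 1.5], [0.5, 0, 0, 0, 1.5]]]'

```text
time: 15.9
position: [0.4928, -0.4505, 0.2094]
tool_rot: [0.732, 0.009, -0.681, 0.024]
ft_force: [0.2, -1.6, -1.9]
grip_width: 0.0578
```

```bash
python3 - <<'E'
from h import *
rows(np.array([.500,-.231,.205]),-87.2,step=34)
print(toolR()[:,0].round(3))
E
```

```text
pos [ 0.4928 -0.4505  0.2094] jaw yaw -87.4 tilt 4.37 q6 0.57 t 15.9 F [ 0.2 -1.6 -1.9] w 0.0578
7 rows [[np.float64(0.1), np.float64(-31.3), np.float64(-2.5), np.float64(-0.03)], [np.float64(0.1), np.float64(-31.3), np.float64(-2.5), np.float64(-0.03)], [np.float64(0.1), np.float64(-31.3), np.float64(-2.5), np.float64(-0.03)], [np.float64(0.1), np.float64(-31.3), np.float64(-2.5), np.float64(-0.03)], [np.float64(0.1), np.float64(-31.3), np.float64(-2.5), np.float64(-0.03)], [np.float64(0.1), np.float64(-31.3), np.float64(-2.5), np.float64(-0.03)], [np.float64(0.1), np.float64(-31.3), np.float64(-2.5), np.float64(-0.03)]]
[ 0.074 -0.02  -0.997]
```

>>> carry_out --commands '[[[0.5, 0, -25, -2, 0], [0.5, 0, -32, -2, 0], [0.5, 0, -32, -2, 0], [0.5, 0, -32, -2, 0], [0.5, 0, -32, -2, 0], [0.5, 0, -32, -2, 0], [0.5, 0, -20, -2, 0], [0.5, 0, -5, 0, 0]]]'

```text
time: 16.57
position: [0.4965, -0.238, 0.2146]
tool_rot: [0.736, 0.0, -0.677, 0.026]
ft_force: [-0.9, -0.5, -2.8]
grip_width: 0.0579
```

```bash
python3 - <<'E'
from h import *
rows(np.array([.500,-.231,.205]),-87.2,step=34)
print(toolR()[:,0].round(3))
E
```

```text
pos [ 0.4965 -0.238   0.2146] jaw yaw -87.94 tilt 5.21 q6 0.85 t 16.6 F [-0.9 -0.5 -2.8] w 0.0579
1 rows [[np.float64(9.6), np.float64(-7.2), np.float64(-2.9), np.float64(-0.74)]]
[ 0.084 -0.035 -0.996]
```

>>> carry_out --commands '[[[0.5, 15, -3, -2, -0.5], [0.5, 20, -3, -1, 0], [0.5, 10, -2, 0, 0], [0.5, 0, 0, 0, 0], [0.5, 0, 0, 0, 0]]]'

```text
time: 16.98
position: [0.5045, -0.2316, 0.1738]
tool_rot: [0.737, 0.003, -0.675, 0.033]
ft_force: [0.5, -0.7, -1.9]
grip_width: 0.0583
```

```bash
python3 - <<'E'
from h import *
rows(np.array([.5014,-.231,.110]),-87.2,step=20)
print(toolR()[:,0].round(3))
E
```

```text
pos [ 0.5045 -0.2316  0.1738] jaw yaw -87.19 tilt 5.67 q6 0.86 t 17.0 F [ 0.5 -0.7 -1.9] w 0.0583
4 rows [[np.float64(15.8), np.float64(-0.9), np.float64(2.2), np.float64(0.0)], [np.float64(15.8), np.float64(-0.9), np.float64(2.2), np.float64(0.0)], [np.float64(15.8), np.float64(-0.9), np.float64(2.2), np.float64(0.0)], [np.float64(15.8), np.float64(-0.9), np.float64(2.2), np.float64(0.0)]]
[ 0.09  -0.041 -0.995]
```

>>> carry_out --commands '[[[0.5, 14, -1, 3, 0], [0.5, 16, -1, 3, 0], [0.5, 16, -1, 3, 0], [0.5, 12, 0, 2, 0], [0.5, 0, 0, 0, 0]]]'

```text
time: 17.4
position: [0.5026, -0.2387, 0.1197]
tool_rot: [0.741, -0.002, -0.671, 0.036]
ft_force: [0.3, 0.8, -1.9]
grip_width: 0.0574
```

```bash
python3 - <<'E'
from h import *
rows(np.array([.5014,-.231,.056]),-87.2,step=20)
print(toolR()[:,0].round(3))
E
```

```text
pos [ 0.5026 -0.2387  0.1197] jaw yaw -87.37 tilt 6.48 q6 0.84 t 17.4 F [ 0.3  0.8 -1.9] w 0.0574
4 rows [[np.float64(15.7), np.float64(-2.8), np.float64(1.8), np.float64(-0.04)], [np.float64(15.7), np.float64(-2.8), np.float64(1.8), np.float64(-0.04)], [np.float64(15.7), np.float64(-2.8), np.float64(1.7), np.float64(-0.04)], [np.float64(15.7), np.float64(-2.8), np.float64(1.7), np.float64(-0.04)]]
[ 0.1   -0.051 -0.994]
```

>>> carry_out --commands '[[[0.5, 14, -4, 3, 0], [0.5, 16, -4, 3, 0], [0.5, 14, -3, 2, 0], [0.5, 8, -2, 1, 0], [0.5, 0, 0, 0, 0]]]'

```text
time: 17.82
position: [0.5031, -0.2357, 0.0715]
tool_rot: [0.744, -0.006, -0.667, 0.039]
ft_force: [0.2, 1.1, -1.8]
grip_width: 0.0569
```

```bash
python3 - <<'E'
from h import *
rows(np.array([.5014,-.231,.056]),-87.2,step=20)
print(toolR()[:,0].round(3))
E
```

```text
pos [ 0.5031 -0.2357  0.0715] jaw yaw -87.59 tilt 7.28 q6 0.85 t 17.8 F [ 0.2  1.1 -1.8] w 0.0569
1 rows [[np.float64(14.9), np.float64(-5.7), np.float64(3.2), np.float64(-0.39)]]
[ 0.111 -0.061 -0.992]
```

>>> carry_out --commands '[[[0.5, 8, -2, 2, 0], [0.5, 6, -2, 1, 0], [0.5, 3, 0, 0, 0], [0.5, 2, 0, 0, 0]]]'

```text
time: 18.15
position: [0.5064, -0.2363, 0.058]
tool_rot: [0.748, -0.01, -0.663, 0.04]
ft_force: [-10.2, 1.9, 24.2]
grip_width: 0.0573
```

>>> carry_out --commands '[[[0.72, 0, 0, 0, 0], [0.78, 0, 0, 0, 0], [0.78, 0, 0, 0, 0], [0.78, 0, 0, 0, 0]]]'

```text
time: 18.48
position: [0.5083, -0.2379, 0.0608]
tool_rot: [0.749, -0.011, -0.661, 0.042]
ft_force: [1.5, -0.6, 0.1]
grip_width: 0.0673
```

```bash
python3 - <<'E'
from h import *
rows(np.array([.5014,-.231,.056]),-87.2,step=20)
print(toolR()[:,0].round(3),np.round(robot.get_obs()["moment"],2))
E
```

```text
pos [ 0.5083 -0.2379  0.0608] jaw yaw -87.74 tilt 8.36 q6 0.85 t 18.5 F [ 1.5 -0.6  0.1] w 0.0673
1 rows [[np.float64(3.4), np.float64(-7.5), np.float64(7.1), np.float64(-0.54)]]
[ 0.126 -0.072 -0.989] [0.05 0.07 0.01]
```

```bash
python3 - <<'E'
from h import *
rows(np.array([.5083,-.2379,.17]),-87.2,step=30)
E
```

```text
pos [ 0.5083 -0.2379  0.0608] jaw yaw -87.74 tilt 8.36 q6 0.85 t 18.5 F [ 1.5 -0.6  0.1] w 0.0673
4 rows [[np.float64(-27.0), np.float64(2.1), np.float64(-3.3), np.float64(-0.14)], [np.float64(-27.0), np.float64(2.1), np.float64(-3.3), np.float64(-0.14)], [np.float64(-27.0), np.float64(2.1), np.float64(-3.3), np.float64(-0.14)], [np.float64(-27.0), np.float64(2.1), np.float64(-3.3), np.float64(-0.14)]]
```

>>> carry_out --commands '[[[0.78, -15, 1, -2, 0], [0.78, -27, 2, -3, 0], [0.78, -27, 2, -3, 0], [0.78, -27, 2, -3, 0], [0.4, -10, -15, 0, 0], [0, 0, -35, 0, 0], [0, 0, -35, 0, 0], [0, 0, -35, 0, 0]]]'

```text
time: 19.15
position: [0.5067, -0.123, 0.1635]
tool_rot: [0.752, -0.017, -0.657, 0.04]
ft_force: [-0.1, 0.0, -0.6]
grip_width: 0.0486
```

>>> carry_out --commands '[[[0, 0, -35, 0, 0], [0, 0, -30, 0, 0], [0, 0, -10, 0, 0], [0, 0, 0, 0, 0]]]'

```text
time: 19.48
position: [0.5021, -0.039, 0.1567]
tool_rot: [0.752, -0.014, -0.658, 0.041]
ft_force: [0.8, 0.2, 0.4]
grip_width: 0.0224
```

```bash
python3 - <<'E'
from h import *
import json
rows(np.array([.505,-.045,.07]),-87.2,step=30)
print(toolR()[:,0].round(3))
m=robot.camera_model("wrist"); im=robot.camera("wrist")[:,:,::-1]; cv2.imwrite("pics/w5.png",im)
json.dump({k:np.array(v).tolist() for k,v in m.items()},open("w5.json","w"))
E
```

```text
pos [ 0.5021 -0.039   0.1567] jaw yaw -88.09 tilt 8.83 q6 1.3 t 19.5 F [0.8 0.2 0.4] w 0.0224
3 rows [[np.float64(28.8), np.float64(-0.3), np.float64(2.9), np.float64(-0.3)], [np.float64(28.8), np.float64(-0.3), np.float64(2.9), np.float64(-0.3)], [np.float64(28.8), np.float64(-0.4), np.float64(2.9), np.float64(-0.3)]]
[ 0.133 -0.076 -0.988]
```

View pics/w5.png

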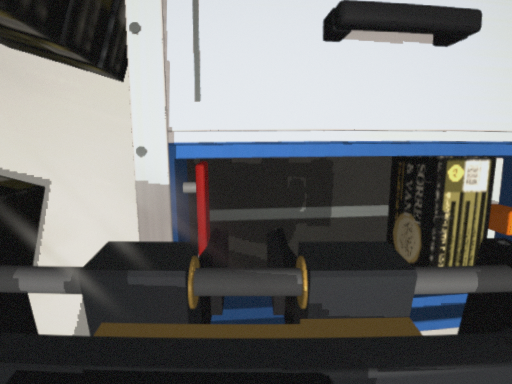

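The wrist view shows carton A standing upright in the well next to the orange tab at (500,218), with the red pad at (203,205). Next I'll square the tool against the well's +x wall.

>>> carry_out --commands '[[[0, 28, 0, 3, 0], [0, 28, 0, 3, 0], [0, 24, 0, 3, 0], [0, 0, 0, -15, 0], [0, 0, 0, -18, 0], [0, 0, 0, -15, 0], [0, 0, 0, -12, 0], [0, 0, 0, -12, 0]]]'

```text
time: 20.2
position: [0.5409, -0.0483, 0.0758]
tool_rot: [0.723, -0.012, -0.69, 0.038]
ft_force: [-18.9, -2.3, 15.1]
grip_width: 0.0003
```

```bash
python3 - <<'E'
from h import *
rows(np.array([.505,-.045,.07]),-87.2,step=30)
print(toolR()[:,0].round(3))
E
```

```text
pos [ 0.5409 -0.0483  0.0758] jaw yaw -87.99 tilt 4.83 q6 1.34 t 20.2 F [-18.9  -2.3  15.1] w 0.0003
2 rows [[np.float64(1.9), np.float64(-2.5), np.float64(18.0), np.float64(-0.4)], [np.float64(1.9), np.float64(-2.6), np.float64(18.0), np.float64(-0.4)]]
[ 0.049 -0.069 -0.996]
```

>>> carry_out --commands '[[[0, 0, 0, -10, 0], [0, 0, 0, -10, 0], [0, 0, 0, 15, 0], [0, 0, 0, 15, 0], [0, -25, 0, 0, 0], [0, -35, 0, 0, 0], [0, -35, 0, 0, 0], [0, -15, -20, 0, 0]]]'

```text
time: 20.87
position: [0.5055, -0.0324, 0.1809]
tool_rot: [-0.701, 0.013, 0.713, -0.029]
ft_force: [0.5, 0.0, -0.5]
grip_width: 0.0007
```

>>> carry_out --commands '[[[0, 0, -35, 4, 0], [0, 0, -35, 4, 0], [0, 0, -35, 4, 0], [0, 10, -10, 4, 0], [0, 30, -3, 0, 0], [0, 30, -2, 0, 0], [0, 25, -2, 0, 0], [0, 0, 0, 0, 0]]]'

```text
time: 21.53
position: [0.5026, 0.0789, 0.0857]
tool_rot: [0.713, -0.019, -0.701, 0.026]
ft_force: [-1.2, -0.2, -0.2]
grip_width: 0.0008
```

```bash
python3 - <<'E'
from h import *
rows(np.array([.48,.055,.07]),-87.2,step=30)
print(toolR()[:,0].round(3))
E
```

```text
pos [0.5026 0.0789 0.0857] jaw yaw -89.48 tilt 3.73 q6 1.61 t 21.5 F [-1.2 -0.2 -0.2] w 0.0008
2 rows [[np.float64(8.4), np.float64(11.4), np.float64(11.5), np.float64(-1.14)], [np.float64(8.4), np.float64(11.1), np.float64(11.8), np.float64(-1.14)]]
[ 0.017 -0.063 -0.998]
```

Now I'll push −y against the outer +y wall to remove the y tilt.

>>> carry_out --commands '[[[0, 8, 10, 0, 0], [0, 5, 12, 0, 0], [0, 0, 10, 0, 0], [0, 0, 10, 0, 0], [0, 0, 10, 0, 0], [0, 0, 10, 0, 0], [0, 0, 10, 0, 0]]]'

```text
time: 22.12
position: [0.5058, 0.0484, 0.075]
tool_rot: [0.717, -0.009, -0.696, -0.025]
ft_force: [8.7, 54.2, -8.6]
grip_width: 0.0007
```

```bash
python3 - <<'E'
from h import *
rows(np.array([.48,.085,.07]),-103,step=30)
print(toolR()[:,0].round(3))
E
```

```text
pos [0.5058 0.0484 0.075 ] jaw yaw -92.71 tilt 2.17 q6 1.44 t 22.1 F [ 8.7 54.2 -8.6] w 0.0007
2 rows [[np.float64(2.5), np.float64(-17.6), np.float64(13.8), np.float64(5.15)], [np.float64(2.5), np.float64(-16.3), np.float64(15.4), np.float64(5.15)]]
[ 0.03   0.022 -0.999]
```

>>> carry_out --commands '[[[0, 0, -18, 0, 0], [0, -20, -5, 0, 0], [1, -35, 0, 0, 0], [1, -35, 0, 0, 0], [1, -35, -15, 8, 5], [1, -35, -30, 12, 5], [1, -10, -30, 12, 0], [1, 0, -30, 12, 0]]]'

```text
time: 22.78
position: [0.485, 0.1698, 0.2599]
tool_rot: [0.717, -0.075, -0.686, -0.098]
ft_force: [0.7, 0.4, 0.4]
grip_width: 0.0326
```

>>> carry_out --commands '[[[1, 0, -15, 0, 0], [1, 0, 0, 0, 0], [1, 0, 0, 0, 0]]]'

```text
time: 23.03
position: [0.4903, 0.1865, 0.2682]
tool_rot: [0.722, -0.072, -0.681, -0.098]
ft_force: [-0.8, -0.8, -1.2]
grip_width: 0.0523
```

```bash
python3 - <<'E'
from h import *
import json
rows(np.array([.46,.2,.22]),-103.8,step=30)
print(toolR()[:,0].round(3))
m=robot.camera_model("wrist"); im=robot.camera("wrist")[:,:,::-1]; cv2.imwrite("pics/w6.png",im)
json.dump({k:np.array(v).tolist() for k,v in m.items()},open("w6.json","w"))
E
```

```text
pos [0.4903 0.1865 0.2682] jaw yaw -103.79 tilt 3.98 q6 1.94 t 23.0 F [-0.8 -0.8 -1.2] w 0.0523
2 rows [[np.float64(23.3), np.float64(-1.9), np.float64(17.6), np.float64(0.01)], [np.float64(23.3), np.float64(-1.9), np.float64(17.6), np.float64(0.01)]]
[ 0.063  0.03  -0.998]
```

View pics/w6.png

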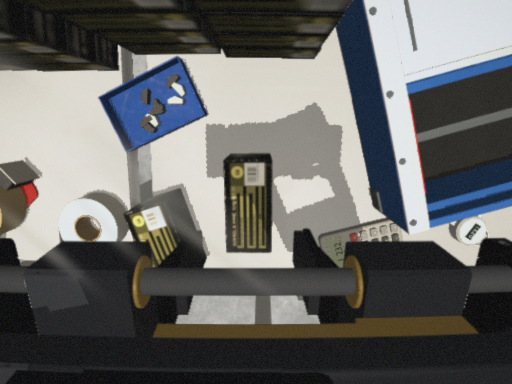

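The wrist view shows carton B at about (248,203), carton C at about (150,232), the roll at (88,225) and the tray at (152,103).

```bash
python3 - <<'E'
from h import *
carton("pics/w6.png","w6.json",212,140,285,262)
import json;m=json.load(open("w6.json"))
print("roll",onplane("wrist",[(88,225),(60,225),(127,225)],.04,m).round(3).tolist())
print("C back edge",onplane("wrist",[(125,209),(160,200)],.078,m).round(3).tolist(),"tray",onplane("wrist",[(132,150),(208,112)],.028,m).round(3).tolist())
E
```

```text
px [[224.0, 154.0], [271.0, 154.0], [271.0, 251.0], [224.0, 251.0]] centre [0.466  0.1999] long-axis yaw -12.8 size [np.float64(0.0546), np.float64(0.1207)]
roll [[0.478, 0.431, 0.04], [0.487, 0.472, 0.04], [0.466, 0.375, 0.04]]
C back edge [[0.495, 0.35, 0.078], [0.496, 0.303, 0.078]] tray [[0.563, 0.339, 0.028], [0.585, 0.225, 0.028]]
```

>>> carry_out --commands '[[[1, 30, -1, 7, 0], [1, 30, -1, 7, 0], [1, 30, -1, 7, 0], [1, 30, -1, 7, 0], [1, 20, -1, 5, 0], [1, 0, 0, 0, 0]]]'

```text
time: 23.58
position: [0.4749, 0.194, 0.1262]
tool_rot: [0.726, -0.076, -0.676, -0.102]
ft_force: [-1.7, -0.4, -0.0]
grip_width: 0.0862
```

```bash
python3 - <<'E'
from h import *
rows(np.array([.4655,.2,.049]),-103,step=24)
print(toolR()[:,0].round(3))
E
```

```text
pos [0.4749 0.194  0.1262] jaw yaw -104.46 tilt 4.57 q6 1.97 t 23.6 F [-1.7 -0.4 -0. ] w 0.0862
4 rows [[np.float64(19.1), np.float64(0.0), np.float64(3.9), np.float64(-0.37)], [np.float64(19.1), np.float64(-0.0), np.float64(3.9), np.float64(-0.37)], [np.float64(19.1), np.float64(-0.0), np.float64(3.9), np.float64(-0.37)], [np.float64(19.1), np.float64(-0.1), np.float64(3.9), np.float64(-0.37)]]
[ 0.075  0.028 -0.997]
```

>>> carry_out --commands '[[[1, 19, 0, 5, -0.5], [1, 20, 0, 5, -0.5], [1, 19, 0, 5, -0.5], [1, 17, 0, 4, 0], [1, 2, 0, 0, 0], [1, 1, 0, 0, 0]]]'

```text
time: 24.08
position: [0.4692, 0.1934, 0.0483]
tool_rot: [0.729, -0.07, -0.674, -0.096]
ft_force: [-0.5, 0.0, -0.6]
grip_width: 0.0869
```

```bash
python3 - <<'E'
from h import *
rows(np.array([.4655,.2,.049]),-103,step=24)
print(toolR()[:,0].round(3))
E
```

```text
pos [0.4692 0.1934 0.0483] jaw yaw -103.4 tilt 4.89 q6 1.95 t 24.1 F [-0.5  0.  -0.6] w 0.0869
1 rows [[np.float64(-0.8), np.float64(-5.6), np.float64(5.1), np.float64(-0.4)]]
[ 0.081  0.026 -0.996]
```

>>> carry_out --commands '[[[1, 1, -5, 4, -0.5], [0.5, 1, -1, 1, 0], [0.5, 1, 0, 0, 0], [0.5, 0, 0, 0, 0], [0.5, 0, 0, 0, 0], [0.5, 0, 0, 0, 0], [0.5, 0, 0, 0, 0], [0.5, 0, 0, 0, 0]]]' --force 30

```text
time: 24.75
position: [0.4711, 0.2004, 0.0508]
tool_rot: [0.733, -0.067, -0.67, -0.094]
ft_force: [-0.0, 0.7, -2.7]
grip_width: 0.0581
```

```bash
python3 - <<'E'
from h import *
rows(np.array([.47,.2,.22]),-90,step=30)
print(toolR()[:,0].round(3))
E
```

```text
pos [0.4711 0.2004 0.0508] jaw yaw -102.91 tilt 5.53 q6 1.96 t 24.8 F [-0.   0.7 -2.7] w 0.0581
6 rows [[np.float64(-28.1), np.float64(-1.2), np.float64(-2.2), np.float64(-2.15)], [np.float64(-28.1), np.float64(-1.2), np.float64(-2.3), np.float64(-2.15)], [np.float64(-28.1), np.float64(-1.1), np.float64(-2.3), np.float64(-2.15)], [np.float64(-28.1), np.float64(-1.0), np.float64(-2.3), np.float64(-2.15)], [np.float64(-28.1), np.float64(-0.9), np.float64(-2.4), np.float64(-2.15)], [np.float64(-28.1), np.float64(-0.8), np.float64(-2.4), np.float64(-2.15)]]
[ 0.092  0.028 -0.995]
```

>>> carry_out --commands '[[[0.5, -15, 0, 0, 0], [0.5, -30, 0, 0, 0], [0.5, -33, 0, -2, 0], [0.5, -33, 0, -2, 0], [0.5, -33, 0, -2, 0], [0.5, -25, 0, -2, 0], [0.5, 0, 8, -2, -3], [0.5, 0, 16, -3, -3]]]'

```text
time: 25.42
position: [0.46, 0.1701, 0.224]
tool_rot: [0.734, -0.03, -0.677, -0.052]
ft_force: [-0.5, -0.4, -2.0]
grip_width: 0.0583
```

```bash
python3 - <<'E'
from h import *
rows(np.array([.499,-.152,.215]),-87.2,step=34)
print(toolR()[:,0].round(3))
E
```

```text
pos [0.46   0.1701 0.224 ] jaw yaw -96.56 tilt 4.94 q6 1.79 t 25.4 F [-0.5 -0.4 -2. ] w 0.0583
10 rows [[np.float64(0.4), np.float64(31.6), np.float64(-7.5), np.float64(-0.94)], [np.float64(0.4), np.float64(31.7), np.float64(-7.0), np.float64(-0.94)], [np.float64(0.4), np.float64(31.8), np.float64(-6.5), np.float64(-0.94)], [np.float64(0.4), np.float64(31.9), np.float64(-6.0), np.float64(-0.94)], [np.float64(0.4), np.float64(32.0), np.float64(-5.5), np.float64(-0.94)], [np.float64(0.4), np.float64(32.1), np.float64(-4.9), np.float64(-0.94)], [np.float64(0.4), np.float64(32.2), np.float64(-4.4), np.float64(-0.94)], [np.float64(0.4), np.float64(32.2), np.float64(-3.9), np.float64(-0.94)], [np.float64(0.4), np.float64(32.3), np.float64(-3.4), np.float64(-0.94)], [np.float64(0.4), np.float64(32.3), np.float64(-2.8), np.float64(-0.94)]]
[ 0.082  0.027 -0.996]
```

>>> carry_out --commands '[[[0.5, 0, 31, -7, -1], [0.5, 0, 32, -7, -1], [0.5, 0, 32, -6, -1], [0.5, 0, 32, -6, -1], [0.5, 0, 32, -5, -1], [0.5, 0, 32, -5, -1], [0.5, 0, 32, -4, -1], [0.5, 0, 32, -4, -1]]]'

```text
time: 26.08
position: [0.4878, -0.0921, 0.2194]
tool_rot: [0.735, 0.025, -0.678, 0.005]
ft_force: [0.0, 0.2, -2.0]
grip_width: 0.0579
```

>>> carry_out --commands '[[[0.5, 0, 28, -3, -1], [0.5, 0, 14, -3, 0], [0.5, 0, 0, 0, 0]]]'

```text
time: 26.33
position: [0.4964, -0.1425, 0.2178]
tool_rot: [0.735, 0.028, -0.678, 0.011]
ft_force: [0.3, 0.2, -1.2]
grip_width: 0.0581
```

```bash
python3 - <<'E'
from h import *
rows(np.array([.499,-.152,.165]),-87.2,step=20)
print(toolR()[:,0].round(3))
E
```

```text
pos [ 0.4964 -0.1425  0.2178] jaw yaw -86.8 tilt 4.86 q6 0.94 t 26.3 F [ 0.3  0.2 -1.2] w 0.0581
3 rows [[np.float64(17.5), np.float64(3.6), np.float64(0.7), np.float64(0.13)], [np.float64(17.5), np.float64(3.6), np.float64(0.7), np.float64(0.13)], [np.float64(17.5), np.float64(3.6), np.float64(0.7), np.float64(0.13)]]
[ 0.08   0.027 -0.996]
```

>>> carry_out --commands '[[[0.5, 15, 4, 1, 0], [0.5, 18, 4, 1, 0], [0.5, 16, 3, 1, 0], [0.5, 0, 0, 0, 0]]]'

```text
time: 26.67
position: [0.4965, -0.1513, 0.1668]
tool_rot: [0.735, 0.028, -0.678, 0.009]
ft_force: [-0.2, 0.8, -2.3]
grip_width: 0.0582
```

```bash
python3 - <<'E'
from h import *
rows(np.array([.499,-.152,.075]),-87.2,step=20)
print(toolR()[:,0].round(3))
E
```

```text
pos [ 0.4965 -0.1513  0.1668] jaw yaw -86.94 tilt 4.84 q6 0.91 t 26.7 F [-0.2  0.8 -2.3] w 0.0582
5 rows [[np.float64(18.3), np.float64(0.6), np.float64(1.0), np.float64(0.05)], [np.float64(18.3), np.float64(0.6), np.float64(1.0), np.float64(0.05)], [np.float64(18.3), np.float64(0.6), np.float64(1.0), np.float64(0.05)], [np.float64(18.3), np.float64(0.6), np.float64(1.0), np.float64(0.05)], [np.float64(18.3), np.float64(0.6), np.float64(1.0), np.float64(0.05)]]
[ 0.079  0.029 -0.996]
```

>>> carry_out --commands '[[[0.5, 14, 1, 1, 0], [0.5, 18, 1, 1, 0], [0.5, 18, 1, 1, 0], [0.5, 18, 0, 1, 0], [0.5, 14, 0, 1, 0], [0.5, 0, 0, 0, 0]]]'

```text
time: 27.17
position: [0.4976, -0.1457, 0.0848]
tool_rot: [0.734, 0.03, -0.678, 0.009]
ft_force: [-0.6, 0.8, -1.7]
grip_width: 0.0578
```

```bash
python3 - <<'E'
from h import *
rows(np.array([.499,-.152,.055]),-87.2,step=20)
print(toolR()[:,0].round(3))
E
```

```text
pos [ 0.4976 -0.1457  0.0848] jaw yaw -86.71 tilt 4.86 q6 0.88 t 27.2 F [-0.6  0.8 -1.7] w 0.0578
2 rows [[np.float64(14.8), np.float64(3.6), np.float64(0.7), np.float64(0.25)], [np.float64(14.8), np.float64(3.6), np.float64(0.7), np.float64(0.25)]]
[ 0.078  0.032 -0.996]
```

>>> carry_out --commands '[[[0.5, 12, 4, 1, 0], [0.5, 12, 3, 0, 0], [0.5, 4, 0, 0, 0], [0.5, 2, 0, 0, 0]]]'

```text
time: 27.5
position: [0.5008, -0.1497, 0.0564]
tool_rot: [0.735, 0.031, -0.677, 0.01]
ft_force: [0.7, 0.1, -2.2]
grip_width: 0.0578
```

>>> carry_out --commands '[[[0.72, 0, 0, 0, 0], [0.75, 0, 0, 0, 0], [0.75, 0, 0, 0, 0], [0.75, 0, 0, 0, 0]]]'

```text
time: 27.83
position: [0.5024, -0.1499, 0.0587]
tool_rot: [0.736, 0.031, -0.676, 0.011]
ft_force: [0.6, -0.0, -0.5]
grip_width: 0.0643
```

```bash
python3 - <<'E'
from h import *
o=robot.get_obs();rows(np.array(o["position"])+[0,0,.13],-87.2,step=33)
print(toolR()[:,0].round(3))
E
```

```text
pos [ 0.5024 -0.1499  0.0587] jaw yaw -86.51 tilt 5.13 q6 0.86 t 27.8 F [ 0.6 -0.  -0.5] w 0.0643
4 rows [[np.float64(-32.4), np.float64(-0.8), np.float64(-2.8), np.float64(0.17)], [np.float64(-32.4), np.float64(-0.8), np.float64(-2.8), np.float64(0.17)], [np.float64(-32.4), np.float64(-0.8), np.float64(-2.8), np.float64(0.17)], [np.float64(-32.4), np.float64(-0.8), np.float64(-2.8), np.float64(0.17)]]
[ 0.084  0.03  -0.996]
```

>>> carry_out --commands '[[[0.75, -15, 0, -1, 0], [0.75, -33, -1, -3, 0], [0.75, -33, -1, -3, 0], [0.75, -36, -1, -3, 0], [0.75, -36, -10, 0, 0], [0.75, -20, -30, 4, 0], [0.75, 0, -38, 5, 0], [0.75, 0, -38, 5, 0]]]'

```text
time: 28.5
position: [0.4818, -0.0418, 0.2466]
tool_rot: [0.741, 0.024, -0.671, 0.009]
ft_force: [0.0, 1.2, -0.6]
grip_width: 0.0654
```

>>> carry_out --commands '[[[0.75, 0, -38, 5, 0], [0.75, 0, -38, 5, 0], [0.75, 0, -38, 5, 0], [0.75, 0, -38, 5, 0], [0.75, 0, -38, 5, 0], [0.75, 0, -38, 5, 0], [0.75, 0, -38, 5, 0], [0.75, 0, -38, 5, 0]]]'

```text
time: 29.17
position: [0.4243, 0.2722, 0.2559]
tool_rot: [0.747, 0.022, -0.665, 0.007]
ft_force: [0.4, 0.2, 0.2]
grip_width: 0.0654
```

```bash
python3 - <<'E'
from h import *
rows(np.array([.44,.31,.22]),-88.4,step=34)
print(toolR()[:,0].round(3))
E
```

```text
pos [0.4243 0.2722 0.2559] jaw yaw -87.61 tilt 6.71 q6 1.9 t 29.2 F [0.4 0.2 0.2] w 0.0654
2 rows [[np.float64(19.1), np.float64(-18.2), np.float64(-6.5), np.float64(0.4)], [np.float64(19.1), np.float64(-18.3), np.float64(-6.4), np.float64(0.4)]]
[ 0.115  0.023 -0.993]
```

>>> carry_out --commands '[[[1, 3, -20, -8, 0], [1, 3, -18, -8, 0], [1, 0, -4, 0, 0], [1, 0, 0, 0, 0]]]'

```text
time: 29.5
position: [0.435, 0.3248, 0.2549]
tool_rot: [0.747, 0.027, -0.664, 0.01]
ft_force: [-0.1, -0.5, -0.3]
grip_width: 0.0828
```

```bash
python3 - <<'E'
from h import *
import json
rows(np.array([.433,.324,.12]),-88.4,step=34)
print(toolR()[:,0].round(3))
m=robot.camera_model("wrist"); im=robot.camera("wrist")[:,:,::-1]; cv2.imwrite("pics/w7.png",im)
json.dump({k:np.array(v).tolist() for k,v in m.items()},open("w7.json","w"))
c=proj("wrist",[[.433,.324,.078]],m)[0]; print(c)
x,y=c.astype(int); carton("pics/w7.png","w7.json",max(x-45,0),max(y-75,0),x+45,y+75)
E
```

```text
pos [0.435  0.3248 0.2549] jaw yaw -86.94 tilt 6.93 q6 1.98 t 29.5 F [-0.1 -0.5 -0.3] w 0.0828
4 rows [[np.float64(33.4), np.float64(0.9), np.float64(4.5), np.float64(0.36)], [np.float64(33.4), np.float64(0.9), np.float64(4.5), np.float64(0.36)], [np.float64(33.4), np.float64(1.0), np.float64(4.5), np.float64(0.36)], [np.float64(33.4), np.float64(1.0), np.float64(4.5), np.float64(0.36)]]
[ 0.117  0.028 -0.993]
[250.33692013 196.17424626]
px [[215.0, 243.0], [215.0, 143.0], [276.0, 143.0], [276.0, 243.0]] centre [0.4348 0.3298] long-axis yaw 2.0 size [np.float64(0.1171), np.float64(0.0684)]
```

View pics/w7.png

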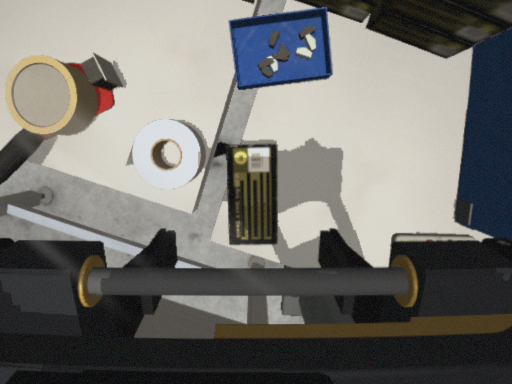

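The wrist view shows carton C's top face spanning (228,143) to (278,243), clear of the roll at (168,153) and the tray. Descending.

>>> carry_out --commands '[[[0.88, 30, 2, 5, 0], [0.88, 32, 2, 5, 0], [0.88, 32, 2, 5, 0], [0.88, 32, 2, 5, 0], [0.88, 0, 0, 0, 0]]]'

```text
time: 29.97
position: [0.434, 0.3145, 0.129]
tool_rot: [0.751, 0.026, -0.66, 0.007]
ft_force: [-1.1, -0.5, -0.2]
grip_width: 0.0768
```

```bash
python3 - <<'E'
from h import *
rows(np.array([.437,.3215,.049]),-87,step=24)
print(toolR()[:,0].round(3))
E
```

```text
pos [0.434  0.3145 0.129 ] jaw yaw -87.28 tilt 7.57 q6 1.99 t 30.0 F [-1.1 -0.5 -0.2] w 0.0768
4 rows [[np.float64(20.0), np.float64(-1.2), np.float64(1.8), np.float64(-0.07)], [np.float64(20.0), np.float64(-1.2), np.float64(1.8), np.float64(-0.07)], [np.float64(20.0), np.float64(-1.2), np.float64(1.8), np.float64(-0.07)], [np.float64(20.0), np.float64(-1.2), np.float64(1.8), np.float64(-0.07)]]
[ 0.128  0.03  -0.991]
```

>>> carry_out --commands '[[[0.88, 14, -5, 2, 0], [0.88, 14, -4, 2, 0], [0.88, 18, -1, 3, 0], [0.88, 18, -1, 3, 0], [0.88, 16, -1, 2, 0], [0.88, 1, 0, 0, 0]]]'

```text
time: 30.47
position: [0.4371, 0.3235, 0.053]
tool_rot: [0.753, 0.023, -0.657, 0.003]
ft_force: [-0.3, -0.2, -1.1]
grip_width: 0.0765
```

```bash
python3 - <<'E'
from h import *
rows(np.array([.437,.3215,.049]),-87,step=24)
print(toolR()[:,0].round(3))
E
```

```text
pos [0.4371 0.3235 0.053 ] jaw yaw -87.81 tilt 7.96 q6 2.04 t 30.5 F [-0.3 -0.2 -1.1] w 0.0765
1 rows [[np.float64(3.9), np.float64(2.1), np.float64(0.7), np.float64(-0.81)]]
[ 0.135  0.03  -0.99 ]
```

>>> carry_out --commands '[[[0.8, 4, 2, 2, -0.5], [0.5, 2, 0, 0, 0], [0.5, 1, 0, 0, 0], [0.5, 0, 0, 0, 0], [0.5, 0, 0, 0, 0], [0.5, 0, 0, 0, 0], [0.5, 0, 0, 0, 0]]]'

```text
time: 31.05
position: [0.4405, 0.3209, 0.0525]
tool_rot: [0.756, 0.026, -0.654, 0.004]
ft_force: [0.3, -0.4, -1.0]
grip_width: 0.0576
```

>>> carry_out --commands '[[[0.5, -15, 0, 0, 0], [0.5, -30, 0, -3, 0], [0.5, -33, -2, -3, 0], [0.5, -33, -2, -3, 0], [0.5, -33, -2, -3, 0], [0.5, -28, 0, -3, 0], [0.5, 0, 12, -3, 0], [0.5, 0, 25, -4, 0]]]'

```text
time: 31.72
position: [0.436, 0.2869, 0.2322]
tool_rot: [0.754, 0.028, -0.656, 0.007]
ft_force: [0.6, 0.2, -1.3]
grip_width: 0.0571
```

```bash
python3 - <<'E'
from h import *
rows(np.array([.495,-.071,.22]),-87.2,step=34)
print(toolR()[:,0].round(3))
E
```

```text
pos [0.436  0.2869 0.2322] jaw yaw -87.09 tilt 8.19 q6 1.92 t 31.7 F [ 0.6  0.2 -1.3] w 0.0571
11 rows [[np.float64(0.8), np.float64(32.8), np.float64(-3.6), np.float64(0.01)], [np.float64(0.8), np.float64(32.8), np.float64(-3.6), np.float64(0.01)], [np.float64(0.8), np.float64(32.8), np.float64(-3.6), np.float64(0.01)], [np.float64(0.8), np.float64(32.8), np.float64(-3.7), np.float64(0.01)], [np.float64(0.8), np.float64(32.8), np.float64(-3.7), np.float64(0.01)], [np.float64(0.8), np.float64(32.8), np.float64(-3.7), np.float64(0.01)], [np.float64(0.8), np.float64(32.8), np.float64(-3.7), np.float64(0.01)], [np.float64(0.8), np.float64(32.8), np.float64(-3.7), np.float64(0.01)], [np.float64(0.8), np.float64(32.8), np.float64(-3.7), np.float64(0.01)], [np.float64(0.8), np.float64(32.8), np.float64(-3.7), np.float64(0.01)], [np.float64(0.8), np.float64(32.8), np.float64(-3.7), np.float64(0.01)]]
[ 0.139  0.033 -0.99 ]
```

>>> carry_out --commands '[[[0.5, 1, 32, -4, 0], [0.5, 1, 33, -4, 0], [0.5, 1, 33, -4, 0], [0.5, 1, 33, -4, 0], [0.5, 1, 33, -4, 0], [0.5, 1, 33, -4, 0], [0.5, 1, 33, -4, 0], [0.5, 1, 33, -4, 0]]]'

```text
time: 32.38
position: [0.4817, 0.0196, 0.2248]
tool_rot: [0.756, 0.033, -0.653, 0.01]
ft_force: [-0.1, -0.3, -1.7]
grip_width: 0.0573
```

>>> carry_out --commands '[[[0.5, 0, 33, -4, 0], [0.5, 0, 30, -4, 0], [0.5, 0, 10, 0, 0], [0.5, 0, 0, 0, 0]]]'

```text
time: 32.72
position: [0.4948, -0.0629, 0.2239]
tool_rot: [0.757, 0.029, -0.653, 0.009]
ft_force: [-0.7, -0.2, -1.2]
grip_width: 0.0573
```

```bash
python3 - <<'E'
from h import *
rows(np.array([.495,-.0705,.17]),-87.2,step=20)
print(toolR()[:,0].round(3))
E
```

```text
pos [ 0.4948 -0.0629  0.2239] jaw yaw -86.8 tilt 8.58 q6 1.04 t 32.7 F [-0.7 -0.2 -1.2] w 0.0573
3 rows [[np.float64(17.7), np.float64(3.0), np.float64(2.7), np.float64(0.13)], [np.float64(17.7), np.float64(3.0), np.float64(2.7), np.float64(0.13)], [np.float64(17.7), np.float64(3.0), np.float64(2.7), np.float64(0.13)]]
[ 0.146  0.033 -0.989]
```

>>> carry_out --commands '[[[0.5, 15, 3, 3, 0], [0.5, 18, 3, 3, 0], [0.5, 16, 2, 3, 0], [0.5, 0, 0, 0, 0]]]'

```text
time: 33.05
position: [0.4934, -0.0691, 0.1738]
tool_rot: [0.758, 0.029, -0.652, 0.008]
ft_force: [-0.2, 0.4, -0.5]
grip_width: 0.0575
```

```bash
python3 - <<'E'
from h import *
rows(np.array([.495,-.0705,.085]),-87.2,step=20)
print(toolR()[:,0].round(3))
E
```

```text
pos [ 0.4934 -0.0691  0.1738] jaw yaw -86.88 tilt 8.71 q6 1.0 t 33.0 F [-0.2  0.4 -0.5] w 0.0575
5 rows [[np.float64(17.6), np.float64(0.7), np.float64(2.4), np.float64(0.06)], [np.float64(17.6), np.float64(0.7), np.float64(2.3), np.float64(0.06)], [np.float64(17.6), np.float64(0.7), np.float64(2.3), np.float64(0.06)], [np.float64(17.6), np.float64(0.7), np.float64(2.3), np.float64(0.06)], [np.float64(17.6), np.float64(0.7), np.float64(2.3), np.float64(0.06)]]
[ 0.148  0.032 -0.988]
```

>>> carry_out --commands '[[[0.5, 14, 1, 2, 0], [0.5, 18, 1, 2, 0], [0.5, 18, 1, 2, 0], [0.5, 18, 1, 2, 0], [0.5, 14, 1, 2, 0], [0.5, 0, 0, 0, 0]]]'

```text
time: 33.55
position: [0.4957, -0.0656, 0.0921]
tool_rot: [0.758, 0.032, -0.652, 0.01]
ft_force: [-0.7, 0.6, -0.6]
grip_width: 0.0574
```

```bash
python3 - <<'E'
from h import *
rows(np.array([.495,-.0705,.0565]),-87.2,step=20)
print(toolR()[:,0].round(3))
E
```

```text
pos [ 0.4957 -0.0656  0.0921] jaw yaw -86.49 tilt 8.77 q6 0.94 t 33.5 F [-0.7  0.6 -0.6] w 0.0574
2 rows [[np.float64(17.5), np.float64(2.9), np.float64(3.2), np.float64(0.35)], [np.float64(17.5), np.float64(2.9), np.float64(3.1), np.float64(0.35)]]
[ 0.148  0.035 -0.988]
```

>>> carry_out --commands '[[[0.5, 13, 3, 3, 0], [0.5, 13, 3, 3, 0], [0.5, 8, 0, 1, 0], [0.5, 2, 0, 0, 0]]]'

```text
time: 33.88
position: [0.4972, -0.0683, 0.0583]
tool_rot: [0.759, 0.033, -0.65, 0.012]
ft_force: [-2.7, 0.3, -0.1]
grip_width: 0.0576
```

>>> carry_out --commands '[[[0.72, 0, 0, 0, 0], [0.75, 0, 0, 0, 0], [0.75, 0, 0, 0, 0], [0.75, 0, 0, 0, 0]]]'

```text
time: 34.22
position: [0.4995, -0.0677, 0.0612]
tool_rot: [0.761, 0.033, -0.648, 0.013]
ft_force: [0.5, 1.1, -0.5]
grip_width: 0.0645
```

```bash
python3 - <<'E'
from h import *
o=robot.get_obs();rows(np.array(o["position"])+[0,0,.15],-87.2,step=33)
print(toolR()[:,0].round(3))
E
```

```text
pos [ 0.4995 -0.0677  0.0612] jaw yaw -86.17 tilt 9.32 q6 0.89 t 34.2 F [ 0.5  1.1 -0.5] w 0.0645
5 rows [[np.float64(-29.6), np.float64(-0.7), np.float64(-4.8), np.float64(0.21)], [np.float64(-29.6), np.float64(-0.7), np.float64(-4.8), np.float64(0.21)], [np.float64(-29.6), np.float64(-0.7), np.float64(-4.8), np.float64(0.21)], [np.float64(-29.6), np.float64(-0.7), np.float64(-4.8), np.float64(0.21)], [np.float64(-29.6), np.float64(-0.8), np.float64(-4.8), np.float64(0.21)]]
[ 0.158  0.033 -0.987]
```

>>> carry_out --commands '[[[0.75, -15, -1, -2, 0], [0.75, -30, -1, -5, 0], [0.75, -30, -1, -5, 0], [0.75, -35, -1, -5, 0], [0, -20, 15, 15, 0], [0, 0, 25, 30, 0], [0, 0, 25, 30, 0], [0, 0, 25, 30, 0]]]'

```text
time: 34.88
position: [0.4045, -0.1659, 0.1865]
tool_rot: [0.767, 0.033, -0.641, 0.022]
ft_force: [-0.7, -0.2, 0.3]
grip_width: 0.046
```

>>> carry_out --commands '[[[0, 0, 15, 20, 0], [0, 0, 5, 5, 0], [0, 0, 0, 0, 0]]]'

```text
time: 35.13
position: [0.377, -0.1929, 0.1836]
tool_rot: [0.767, 0.028, -0.64, 0.022]
ft_force: [0.1, 0.6, -0.4]
grip_width: 0.0263
```

```bash
python3 - <<'E'
from h import *
rows(np.array([.368,-.18,.07]),-87.2,step=30)
print(toolR()[:,0].round(3))
E
```

```text
pos [ 0.377  -0.1929  0.1836] jaw yaw -85.9 tilt 10.33 q6 0.49 t 35.1 F [ 0.1  0.6 -0.4] w 0.0263
4 rows [[np.float64(27.6), np.float64(-3.3), np.float64(7.1), np.float64(0.33)], [np.float64(27.6), np.float64(-3.2), np.float64(7.1), np.float64(0.33)], [np.float64(27.6), np.float64(-3.2), np.float64(7.1), np.float64(0.33)], [np.float64(27.6), np.float64(-3.2), np.float64(7.1), np.float64(0.33)]]
[ 0.179  0.016 -0.984]
```

>>> carry_out --commands '[[[0, 28, -2, 9, 0], [0, 28, -2, 8, 0], [0, 28, -2, 8, 0], [0, 25, -2, 6, 0], [0, 0, 0, -10, 0], [0, 0, 0, -12, 0], [0, 0, 0, -12, 0]]]'

```text
time: 35.72
position: [0.4007, -0.1857, 0.0751]
tool_rot: [0.768, 0.025, -0.64, 0.025]
ft_force: [-75.9, -40.2, 9.5]
grip_width: 0.0005
```

```bash
python3 - <<'E'
from h import *
rows(np.array([.368,-.18,.07]),-87.2,step=30)
print(toolR()[:,0].round(3))
E
```

```text
pos [ 0.4007 -0.1857  0.0751] jaw yaw -86.0 tilt 10.4 q6 0.37 t 35.7 F [-75.9 -40.2   9.5] w 0.0005
2 rows [[np.float64(-0.4), np.float64(-4.0), np.float64(16.3), np.float64(0.6)], [np.float64(-0.4), np.float64(-3.8), np.float64(16.3), np.float64(0.6)]]
[ 0.18   0.007 -0.984]
```

>>> carry_out --commands '[[[0, 0, 0, -4, 0], [0, 0, 0, -5, 0]]]'

```text
time: 35.88
position: [0.4, -0.1855, 0.075]
tool_rot: [0.763, 0.028, -0.646, 0.032]
ft_force: [-38.6, -25.2, 7.7]
grip_width: 0.0008
```

```bash
python3 - <<'E'
from h import *
rows(np.array([.368,-.18,.07]),-87.2,step=30)
print(toolR()[:,0].round(3))
E
```

```text
pos [ 0.4    -0.1855  0.075 ] jaw yaw -85.22 tilt 9.49 q6 0.41 t 35.9 F [-38.6 -25.2   7.7] w 0.0008
2 rows [[np.float64(-0.2), np.float64(-4.1), np.float64(15.9), np.float64(0.99)], [np.float64(-0.2), np.float64(-3.8), np.float64(16.0), np.float64(0.99)]]
[ 0.165  0.002 -0.986]
```

>>> carry_out --commands '[[[0, 0, 0, -5, 0], [0, 0, 0, -5, 0], [0, 0, 0, -6, 0], [0, 0, 0, -6, 0], [0, 0, 0, -7, 0], [0, 0, 0, -7, 0], [0, 0, 0, -7, 0], [0, 0, 0, -7, 0]]]'

```text
time: 36.55
position: [0.399, -0.1811, 0.0755]
tool_rot: [0.734, 0.043, -0.676, 0.043]
ft_force: [-28.5, -18.8, 5.6]
grip_width: 0.0005
```

```bash
python3 - <<'E'
from h import *
rows(np.array([.368,-.18,.07]),-87.2,step=30)
print(toolR()[:,0].round(3))
E
```

```text
pos [ 0.399  -0.1811  0.0755] jaw yaw -83.02 tilt 4.68 q6 0.61 t 36.5 F [-28.5 -18.8   5.6] w 0.0005
2 rows [[np.float64(1.5), np.float64(-2.4), np.float64(15.5), np.float64(2.09)], [np.float64(1.5), np.float64(-1.9), np.float64(15.6), np.float64(2.09)]]
[ 0.081  0.006 -0.997]
```

>>> carry_out --commands '[[[0, 0, 1, -7, 0], [0, 0, 1, -7, 0], [0, 0, 1, -7, 0], [0, 0, 1, -7, 0], [0, 0, 1, -7, 0], [0, 0, 1, -7, 0], [0, 0, 1, -7, 0], [0, 0, 1, -7, 0]]]'

```text
time: 37.22
position: [0.3964, -0.1742, 0.076]
tool_rot: [-0.691, -0.07, 0.718, -0.048]
ft_force: [-26.7, -18.9, 10.1]
grip_width: 0.0004
```

>>> carry_out --commands '[[[0, 0, 0, -7, 0], [0, 0, 0, -5, 0], [0, 0, 0, 10, 0], [0, 0, 0, 10, 0], [0, -15, 0, 0, -4], [0.6, -35, 0, 0, -7], [0.6, -35, 0, 0, -7], [0.6, -35, 0, 0, -7]]]'

```text
time: 37.88
position: [0.3789, -0.1751, 0.1967]
tool_rot: [-0.648, -0.24, 0.695, -0.196]
ft_force: [1.0, -0.8, -0.4]
grip_width: 0.0132
```

```bash
python3 - <<'E'
from h import *
rows(np.array([.500,-.302,.21]),2.75,step=34)
print(toolR()[:,0].round(3))
E
```

```text
pos [ 0.3789 -0.1751  0.1967] jaw yaw -54.09 tilt 5.2 q6 0.27 t 37.9 F [ 1.  -0.8 -0.4] w 0.0132
9 rows [[np.float64(-3.1), np.float64(19.1), np.float64(-2.5), np.float64(-6.32)], [np.float64(-3.1), np.float64(19.3), np.float64(-0.4), np.float64(-6.32)], [np.float64(-3.1), np.float64(19.2), np.float64(1.7), np.float64(-6.32)], [np.float64(-3.1), np.float64(18.9), np.float64(3.8), np.float64(-6.32)], [np.float64(-3.1), np.float64(18.4), np.float64(5.9), np.float64(-6.32)], [np.float64(-3.1), np.float64(17.6), np.float64(7.9), np.float64(-6.32)], [np.float64(-3.1), np.float64(16.6), np.float64(9.8), np.float64(-6.32)], [np.float64(-3.1), np.float64(15.5), np.float64(11.5), np.float64(-6.32)], [np.float64(-3.1), np.float64(14.1), np.float64(13.2), np.float64(-6.32)]]
[-0.082  0.039 -0.996]
```

>>> carry_out --commands '[[[0.6, -3, 19, -2, -6.5], [0.6, -3, 19, 0, -6.5], [0.6, -3, 19, 2, -6.5], [0.6, -3, 19, 4, -6.5], [0.6, -3, 18, 6, -6.5], [0.6, -3, 18, 8, -6.5], [0.6, -3, 17, 10, -6.5], [0.6, -3, 15, 12, -6.5]]]'

```text
time: 38.55
position: [0.4964, -0.2828, 0.2222]
tool_rot: [0.487, 0.527, -0.503, 0.482]
ft_force: [1.0, -0.5, -0.7]
grip_width: 0.0518
```

>>> carry_out --commands '[[[0.6, 0, 14, 13, -5], [0.6, 0, 0, 0, 0], [0.6, 0, 0, 0, 0]]]'

```text
time: 38.8
position: [0.5151, -0.2971, 0.2215]
tool_rot: [0.464, 0.548, -0.476, 0.507]
ft_force: [-1.0, -0.1, 0.4]
grip_width: 0.0522
```

```bash
python3 - <<'E'
from h import *
import json
rows(np.array([.500,-.302,.052]),2.75,step=28)
print(toolR()[:,0].round(3))
m=robot.camera_model("wrist"); im=robot.camera("wrist")[:,:,::-1]; cv2.imwrite("pics/w8.png",im)
json.dump({k:np.array(v).tolist() for k,v in m.items()},open("w8.json","w"))
hsv=cv2.cvtColor(im,cv2.COLOR_BGR2HSV); mk=cv2.inRange(hsv,(5,170,150),(16,255,255))
for c in cv2.findContours(mk,0,2)[0]:
    if cv2.contourArea(c)>60:
        x,y,w,h=cv2.boundingRect(c); print("orange",x,y,w,h,onplane("wrist",[(x+w/2,y+h/2)],.08,m).round(4))
E
```

```text
pos [ 0.5151 -0.2971  0.2215] jaw yaw 6.62 tilt 3.47 q6 -0.81 t 38.8 F [-1.  -0.1  0.4] w 0.0522
7 rows [[np.float64(24.3), np.float64(-1.0), np.float64(1.2), np.float64(0.55)], [np.float64(24.3), np.float64(-1.0), np.float64(1.2), np.float64(0.55)], [np.float64(24.3), np.float64(-0.9), np.float64(1.2), np.float64(0.55)], [np.float64(24.3), np.float64(-0.9), np.float64(1.3), np.float64(0.55)], [np.float64(24.3), np.float64(-0.9), np.float64(1.3), np.float64(0.55)], [np.float64(24.3), np.float64(-0.9), np.float64(1.3), np.float64(0.55)], [np.float64(24.3), np.float64(-0.9), np.float64(1.3), np.float64(0.55)]]
[-0.055  0.026 -0.998]
orange 227 182 23 20 [[ 0.4986 -0.3038  0.08  ]]
```

View pics/w8.png

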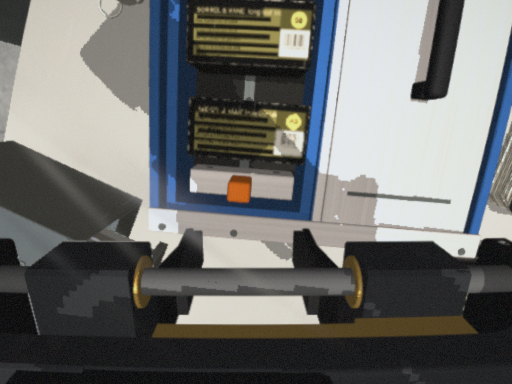

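The wrist view shows the follower at its back stop with its tab at (239,188), and cartons A (250,130) and B (252,35) standing square in the well. Descending onto the tab.

>>> carry_out --commands '[[[0.65, 26, -3, 1, 1], [0.65, 28, -4, 1, 1], [0.65, 28, -4, 1, 1], [0.65, 28, -4, 1, 1], [0.65, 5, 0, 0, 0], [0.65, 0, 0, 0, 0]]]'

```text
time: 39.35
position: [0.4919, -0.2937, 0.1077]
tool_rot: [0.484, 0.528, -0.497, 0.49]
ft_force: [0.2, -0.1, 0.6]
grip_width: 0.0565
```

```bash
python3 - <<'E'
from h import *
rows(np.array([.499,-.302,.054]),2.75,step=20)
print(toolR()[:,0].round(3))
E
```

```text
pos [ 0.4919 -0.2937  0.1077] jaw yaw 2.15 tilt 3.24 q6 -0.75 t 39.4 F [ 0.2 -0.1  0.6] w 0.0565
3 rows [[np.float64(17.7), np.float64(3.2), np.float64(3.3), np.float64(-0.2)], [np.float64(17.7), np.float64(3.1), np.float64(3.3), np.float64(-0.2)], [np.float64(17.7), np.float64(3.1), np.float64(3.3), np.float64(-0.2)]]
[-0.051  0.025 -0.998]
```

>>> carry_out --commands '[[[0.65, 8, 5, 5, 0], [0.65, 16, 3, 3, 0], [0.65, 16, 1, 2, 0], [0.65, 14, 0, 1, 0], [0.65, 0, 0, 0, 0]]]'

```text
time: 39.77
position: [0.5041, -0.3036, 0.0581]
tool_rot: [0.485, 0.525, -0.495, 0.494]
ft_force: [-0.2, 0.4, -0.3]
grip_width: 0.0566
```

>>> carry_out --commands '[[[0, 0, 0, 0, 0], [0, 0, 0, 0, 0], [0, 0, 0, 0, 0], [0, 0, 0, 0, 0], [0, 0, 0, 0, 0], [0, 0, 0, 0, 0]]]' --force 45

```text
time: 40.27
position: [0.4983, -0.3044, 0.0613]
tool_rot: [0.479, 0.53, -0.497, 0.492]
ft_force: [-7.5, -1.4, 0.0]
grip_width: 0.0247
```

```bash
python3 - <<'E'
from h import *
rows(np.array([.4955,-.189,.054]),2.75,step=12)
print(toolR()[:,0].round(3))
E
```

```text
pos [ 0.4983 -0.3044  0.0613] jaw yaw 2.65 tilt 3.39 q6 -0.75 t 40.3 F [-7.5 -1.4  0. ] w 0.0247
10 rows [[np.float64(0.9), np.float64(0.3), np.float64(-11.5), np.float64(-0.01)], [np.float64(0.9), np.float64(0.3), np.float64(-11.5), np.float64(-0.01)], [np.float64(0.9), np.float64(0.3), np.float64(-11.5), np.float64(-0.01)], [np.float64(0.9), np.float64(0.3), np.float64(-11.5), np.float64(-0.01)], [np.float64(0.9), np.float64(0.3), np.float64(-11.5), np.float64(-0.01)], [np.float64(0.9), np.float64(0.3), np.float64(-11.5), np.float64(-0.01)], [np.float64(0.9), np.float64(0.3), np.float64(-11.5), np.float64(-0.01)], [np.float64(0.9), np.float64(0.3), np.float64(-11.5), np.float64(-0.01)], [np.float64(0.9), np.float64(0.3), np.float64(-11.5), np.float64(-0.01)], [np.float64(0.9), np.float64(0.3), np.float64(-11.5), np.float64(-0.01)]]
[-0.056  0.018 -0.998]
```

>>> carry_out --commands '[[[0, 0, 0, -12, 0], [0, 0, 0, -14, 0], [0, 0, 0, -14, 0], [0, 0, 0, -14, 0], [0, 0, 0, -14, 0], [0, 0, 0, -14, 0], [0, 0, 0, -14, 0]]]'

```text
time: 40.85
position: [0.4954, -0.2354, 0.0614]
tool_rot: [0.469, 0.517, -0.505, 0.508]
ft_force: [-3.3, -10.4, -7.3]
grip_width: 0.0238
```

```bash
python3 - <<'E'
from h import *
rows(np.array([.4935,-.189,.060]),2.75,step=12)
print(toolR()[:,0].round(3))
E
```

```text
pos [ 0.4954 -0.2354  0.0614] jaw yaw 2.94 tilt 3.02 q6 -0.62 t 40.9 F [ -3.3 -10.4  -7.3] w 0.0238
4 rows [[np.float64(0.0), np.float64(0.1), np.float64(-11.6), np.float64(0.05)], [np.float64(0.0), np.float64(0.1), np.float64(-11.6), np.float64(0.05)], [np.float64(0.0), np.float64(0.1), np.float64(-11.6), np.float64(0.05)], [np.float64(0.0), np.float64(0.1), np.float64(-11.6), np.float64(0.05)]]
[-0.044 -0.029 -0.999]
```

>>> carry_out --commands '[[[0, 0, 0, -14, 0], [0, 0, 0, -14, 0], [0, 0, 0, -13, 0], [0, 0, 0, -10, 0]]]'

```text
time: 41.18
position: [0.4938, -0.1983, 0.0615]
tool_rot: [0.463, 0.51, -0.509, 0.517]
ft_force: [-4.9, -13.1, -8.8]
grip_width: 0.0235
```

```bash
python3 - <<'E'
from h import *
rows(np.array([.4935,-.189,.060]),2.75,step=12)
print(toolR()[:,0].round(3))
E
```

```text
pos [ 0.4938 -0.1983  0.0615] jaw yaw 3.12 tilt 3.75 q6 -0.53 t 41.2 F [ -4.9 -13.1  -8.8] w 0.0235
1 rows [[np.float64(1.0), np.float64(0.2), np.float64(-9.4), np.float64(0.37)]]
[-0.038 -0.053 -0.998]
```

>>> carry_out --commands '[[[0, 0, 0, -12, 0], [0, 0, 0, -8, 0], [0, 0, 0, 0, 0]]]'

```text
time: 41.43
position: [0.4933, -0.1871, 0.0615]
tool_rot: [0.459, 0.506, -0.511, 0.521]
ft_force: [0.3, 3.4, -9.3]
grip_width: 0.0238
```

```bash
python3 - <<'E'
from h import *
rows(np.array([.4935,-.189,.060]),2.75,step=12)
print(toolR()[:,0].round(3))
E
```

```text
pos [ 0.4933 -0.1871  0.0615] jaw yaw 3.2 tilt 4.37 q6 -0.49 t 41.4 F [ 0.3  3.4 -9.3] w 0.0238
1 rows [[np.float64(1.6), np.float64(0.2), np.float64(1.8), np.float64(0.45)]]
[-0.035 -0.068 -0.997]
```

>>> carry_out --commands '[[[0.6, 0, 0, 0, 0], [0.6, 0, 0, 0, 0], [0.6, 0, 0, 0, 0], [0.6, 0, 0, 0, 0], [0.6, -25, 0, -2, 0], [0.6, -35, 0, -2, 0], [0.6, -35, 0, -2, 0], [0.6, -35, 5, -5, 0]]]'

```text
time: 42.1
position: [0.4999, -0.1678, 0.1908]
tool_rot: [0.458, 0.509, -0.513, 0.518]
ft_force: [0.0, -0.2, -0.7]
grip_width: 0.0515
```

>>> carry_out --commands '[[[0.6, -35, 10, -10, 0], [0.6, -15, 10, -10, 0], [0.6, 0, 10, 0, 0], [0.6, 0, 0, 0, 0]]]'

```text
time: 42.43
position: [0.5376, -0.1429, 0.2528]
tool_rot: [0.461, 0.501, -0.51, 0.526]
ft_force: [0.2, 0.6, -1.0]
grip_width: 0.052
```

```bash
python3 - <<'E'
from h import *
import json
rows(np.array([.645,-.1437,.2]),2.65,step=30)
print(toolR()[:,0].round(3))
m=robot.camera_model("wrist"); im=robot.camera("wrist")[:,:,::-1].copy(); cv2.imwrite("pics/w9.png",im)
json.dump({k:np.array(v).tolist() for k,v in m.items()},open("w9.json","w"))
hsv=cv2.cvtColor(im,cv2.COLOR_BGR2HSV)
for nm,lo,hi,z in [("orange",(5,170,150),(16,255,255),.08),("red",(0,170,80),(4,255,255),.068)]:
    for c in cv2.findContours(cv2.inRange(hsv,lo,hi),0,2)[0]:
        if cv2.contourArea(c)>60:
            x,y,w,h=cv2.boundingRect(c); print(nm,x,y,w,h,onplane("wrist",[(x+w/2,y+h/2),(x+w/2,y+h)],z,m).round(4).tolist())
E
```

```text
pos [ 0.5376 -0.1429  0.2528] jaw yaw 3.19 tilt 4.45 q6 -0.44 t 42.4 F [ 0.2  0.6 -1. ] w 0.052
4 rows [[np.float64(12.6), np.float64(27.1), np.float64(0.8), np.float64(0.14)], [np.float64(12.6), np.float64(27.1), np.float64(0.7), np.float64(0.14)], [np.float64(12.6), np.float64(27.1), np.float64(0.6), np.float64(0.14)], [np.float64(12.6), np.float64(27.1), np.float64(0.6), np.float64(0.14)]]
[-0.022 -0.075 -0.997]
orange 202 191 20 17 [[0.4939, -0.1865, 0.08], [0.494, -0.1972, 0.08]]
red 151 13 115 7 [[0.4854, 0.004, 0.068], [0.4854, 0.0008, 0.068]]
```

View pics/w9.png

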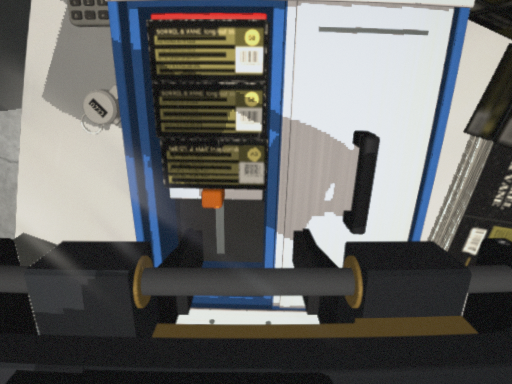

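The wrist view shows all three cartons tight against the red pad at (208,16), which is pressed in about 11 mm. The tab is at (212,199) and the parked handle is at about (366,182). Next is the handle.

>>> carry_out --commands '[[[0.6, 5, 25, 0, 0], [0.6, 10, 28, 0, 0], [0.6, 12, 28, 0, 0], [0.6, 12, 24, 0, 0.5], [0.6, 5, 0, 0, 0], [0.6, 0, 0, 0, 0]]]'

```text
time: 42.98
position: [0.6365, -0.1403, 0.2001]
tool_rot: [0.461, 0.502, -0.515, 0.52]
ft_force: [-0.7, -0.3, -0.8]
grip_width: 0.052
```

```bash
python3 - <<'E'
from h import *
import json; m=json.load(open("w9.json"))
print(onplane("wrist",[(366,133),(372,133),(350,230),(363,230)],.134,m).round(4).tolist())
rows(np.array([.645,-.1437,.108]),2.65,step=24)
print(toolR()[:,0].round(3))
m=robot.camera_model("wrist"); im=robot.camera("wrist")[:,:,::-1].copy(); cv2.imwrite("pics/w10.png",im)
g=cv2.cvtColor(im,cv2.COLOR_BGR2GRAY); mk=np.zeros_like(g); mk[60:238,190:310]=(g[60:238,190:310]<60)*255
for c in cv2.findContours(mk,0,2)[0]:
    if cv2.contourArea(c)>300:
        b=cv2.boxPoints(cv2.minAreaRect(c)); print(b.round(0).tolist(),onplane("wrist",b,.134,m).round(4)[:,:2].tolist())
E
```

```text
[[0.637, -0.0921, 0.134], [0.6424, -0.0917, 0.134], [0.6393, -0.1886, 0.134], [0.6524, -0.1877, 0.134]]
pos [ 0.6365 -0.1403  0.2001] jaw yaw 2.59 tilt 4.6 q6 -0.36 t 43.0 F [-0.7 -0.3 -0.8] w 0.052
4 rows [[np.float64(22.9), np.float64(2.9), np.float64(-0.7), np.float64(-0.01)], [np.float64(22.9), np.float64(2.9), np.float64(-0.7), np.float64(-0.01)], [np.float64(22.9), np.float64(2.9), np.float64(-0.7), np.float64(-0.01)], [np.float64(22.9), np.float64(2.9), np.float64(-0.7), np.float64(-0.01)]]
[-0.035 -0.072 -0.997]
[[252.0, 237.0], [255.0, 136.0], [275.0, 137.0], [271.0, 238.0]] [[0.6383, -0.1716], [0.6366, -0.0897], [0.6508, -0.0894], [0.6544, -0.1711]]
```

>>> carry_out --commands '[[[0.6, 22, 3, -1, 0], [0.6, 25, 3, -1, 0], [0.6, 24, 2, -1, 0], [0.6, 17, 1, 0, 0], [0.6, 2, 0, 0, 0], [0.6, 0, 0, 0, 0]]]'

```text
time: 43.53
position: [0.6361, -0.1454, 0.1106]
tool_rot: [0.461, 0.502, -0.516, 0.519]
ft_force: [-0.4, 0.2, -0.1]
grip_width: 0.0521
```

```bash
python3 - <<'E'
from h import *
rows(np.array([.645,-.142,.107]),2.65,step=24)
print(toolR()[:,0].round(3))
E
```

```text
pos [ 0.6361 -0.1454  0.1106] jaw yaw 2.43 tilt 4.68 q6 -0.35 t 43.5 F [-0.4  0.2 -0.1] w 0.0521
1 rows [[np.float64(3.0), np.float64(9.1), np.float64(-3.2), np.float64(-0.22)]]
[-0.037 -0.073 -0.997]
```

>>> carry_out --commands '[[[0.4, 3, 7, -2, 0], [0.2, 1, 2, -1, 0], [0, 0, 0, 0, 0], [0, 0, 0, 0, 0], [0, 0, 0, 0, 0], [0, 0, 0, 0, 0], [0, 0, 0, 0, 0], [0, 0, 0, 0, 0]]]' --force 45

```text
time: 44.2
position: [0.6463, -0.1431, 0.1127]
tool_rot: [0.461, 0.5, -0.516, 0.521]
ft_force: [1.5, -0.3, -2.0]
grip_width: 0.0157
```

>>> carry_out --commands '[[[0, 0, 0, 0, 0], [0, 0, 0, 0, 0], [0, -4, 0, 0, 0], [0, 0, 0, 0, 0]]]'

```text
time: 44.53
position: [0.6461, -0.1427, 0.1158]
tool_rot: [0.461, 0.5, -0.516, 0.521]
ft_force: [0.6, -0.7, -2.8]
grip_width: 0.0156
```

```bash
python3 - <<'E'
from h import *
rows(np.array([.495,-.150,.112]),2.65,step=18)
print(toolR()[:,0].round(3))
E
```

```text
pos [ 0.6461 -0.1427  0.1158] jaw yaw 2.43 tilt 4.7 q6 -0.34 t 44.5 F [ 0.6 -0.7 -2.8] w 0.0156
9 rows [[np.float64(1.0), np.float64(-16.8), np.float64(0.0), np.float64(-0.02)], [np.float64(1.0), np.float64(-16.8), np.float64(0.0), np.float64(-0.02)], [np.float64(1.0), np.float64(-16.8), np.float64(0.0), np.float64(-0.02)], [np.float64(1.0), np.float64(-16.8), np.float64(0.0), np.float64(-0.02)], [np.float64(1.0), np.float64(-16.8), np.float64(-0.0), np.float64(-0.02)], [np.float64(1.0), np.float64(-16.8), np.float64(-0.0), np.float64(-0.02)], [np.float64(1.0), np.float64(-16.8), np.float64(-0.0), np.float64(-0.02)], [np.float64(1.0), np.float64(-16.8), np.float64(-0.0), np.float64(-0.02)], [np.float64(1.0), np.float64(-16.8), np.float64(-0.0), np.float64(-0.02)]]
[-0.032 -0.075 -0.997]
```

>>> carry_out --commands '[[[0, 0, -12, 0, 0], [0, 0, -18, 0, 0], [0, 0, -18, 0, 0], [0, 0, -18, 0, 0], [0, 0, -18, 0, 0], [0, 0, -18, 0, 0]]]'

```text
time: 45.03
position: [0.5472, -0.1481, 0.1178]
tool_rot: [0.463, 0.497, -0.514, 0.524]
ft_force: [-0.7, -0.5, -2.8]
grip_width: 0.0157
```

```bash
python3 - <<'E'
from h import *
rows(np.array([.4946,-.1505,.114]),2.65,step=14)
print(toolR()[:,0].round(3))
E
```

```text
pos [ 0.5472 -0.1481  0.1178] jaw yaw 2.52 tilt 4.64 q6 -0.39 t 45.0 F [-0.7 -0.5 -2.8] w 0.0157
4 rows [[np.float64(1.3), np.float64(-13.1), np.float64(-0.1), np.float64(-0.03)], [np.float64(1.3), np.float64(-13.1), np.float64(-0.1), np.float64(-0.03)], [np.float64(1.3), np.float64(-13.1), np.float64(-0.1), np.float64(-0.03)], [np.float64(1.3), np.float64(-13.1), np.float64(-0.1), np.float64(-0.03)]]
[-0.022 -0.078 -0.997]
```

>>> carry_out --commands '[[[0, 1, -14, 0, 0], [0, 1, -15, 0, 0], [0, 1, -13, 0, 0], [0, 0, -6, 0, 0], [0, 0, 0, 0, 0]]]'

```text
time: 45.45
position: [0.493, -0.1496, 0.1156]
tool_rot: [0.463, 0.498, -0.514, 0.522]
ft_force: [0.7, -0.3, -2.9]
grip_width: 0.0158
```

```bash
python3 - <<'E'
from h import *
rows(np.array([.4946,-.1505,.104]),2.65,step=14)
print(toolR()[:,0].round(3))
E
```

```text
pos [ 0.493  -0.1496  0.1156] jaw yaw 2.4 tilt 4.59 q6 -0.43 t 45.5 F [ 0.7 -0.3 -2.9] w 0.0158
1 rows [[np.float64(11.6), np.float64(1.9), np.float64(0.1), np.float64(-0.25)]]
[-0.026 -0.076 -0.997]
```

>>> carry_out --commands '[[[0, 4, 2, 0, 0], [0, 4, 0, 0, 0], [0, 3, 0, 0, 0], [0, 2, 0, 0, 0], [0, 1, 0, 0, 0]]]'

```text
time: 45.87
position: [0.4945, -0.1502, 0.1079]
tool_rot: [0.461, 0.499, -0.515, 0.522]
ft_force: [-4.1, 0.2, 4.1]
grip_width: 0.0156
```

```bash
python3 - <<'E'
from h import *
rows(np.array([.4946,-.1505,.104]),2.65,step=14)
print(toolR()[:,0].round(3))
E
```

```text
pos [ 0.4945 -0.1502  0.1079] jaw yaw 2.48 tilt 4.75 q6 -0.42 t 45.9 F [-4.1  0.2  4.1] w 0.0156
1 rows [[np.float64(3.9), np.float64(0.2), np.float64(0.0), np.float64(-0.17)]]
[-0.03  -0.077 -0.997]
```

>>> carry_out --commands '[[[0, 1, -3, 0, 0], [0, 3, -1, 0, 0], [0, 3, 0, 0, 0], [0, 2, 0, 0, 0], [0.3, 0, 0, 0, 0], [0.45, 0, 0, 0, 0], [0.45, 0, 0, 0, 0], [0.45, 0, 0, 0, 0]]]'

```text
time: 46.53
position: [0.4976, -0.1518, 0.1086]
tool_rot: [0.462, 0.495, -0.513, 0.527]
ft_force: [-0.8, 0.4, 0.7]
grip_width: 0.0338
```

>>> carry_out --commands '[[[0.45, -20, 0, 0, 0], [0.6, -30, 0, -2, 0], [0.6, -35, 0, -2, 0], [0.6, -35, 0, -2, 0], [0.6, -35, 0, 0, 0], [0.6, -20, 0, 0, 0], [0.6, 0, 0, 0, 0]]]'

```text
time: 47.12
position: [0.5028, -0.1313, 0.2847]
tool_rot: [0.461, 0.498, -0.514, 0.524]
ft_force: [0.2, -0.2, 0.1]
grip_width: 0.0523
```

```bash
python3 - <<'E'
from h import *
import json
rows(np.array([.4946,-.1505,.104]),2.65,step=30)
m=robot.camera_model("wrist"); im=robot.camera("wrist")[:,:,::-1].copy(); cv2.imwrite("pics/w11.png",im)
g=cv2.cvtColor(im,cv2.COLOR_BGR2GRAY); mk=np.zeros_like(g); mk[80:238,200:300]=(g[80:238,200:300]<60)*255
for c in cv2.findContours(mk,0,2)[0]:
    if cv2.contourArea(c)>300:
        b=cv2.boxPoints(cv2.minAreaRect(c)); print(b.round(0).tolist(),onplane("wrist",b,.126,m).round(4)[:,:2].tolist())
cv2.imwrite("pics/s2.png",np.vstack([im, cv2.resize(robot.camera("scene")[150:260,190:370,::-1],(512,313))])[:600])
E
```

```text
pos [ 0.5028 -0.1313  0.2847] jaw yaw 2.62 tilt 4.77 q6 -0.44 t 47.1 F [ 0.2 -0.2  0.1] w 0.0523
7 rows [[np.float64(26.0), np.float64(-0.6), np.float64(0.6), np.float64(-0.0)], [np.float64(26.0), np.float64(-0.6), np.float64(0.6), np.float64(-0.0)], [np.float64(26.0), np.float64(-0.6), np.float64(0.6), np.float64(-0.0)], [np.float64(26.0), np.float64(-0.6), np.float64(0.6), np.float64(-0.0)], [np.float64(26.0), np.float64(-0.6), np.float64(0.6), np.float64(-0.0)], [np.float64(26.0), np.float64(-0.6), np.float64(0.6), np.float64(-0.0)], [np.float64(26.0), np.float64(-0.6), np.float64(0.6), np.float64(-0.0)]]
[[236.0, 136.0], [251.0, 136.0], [251.0, 226.0], [236.0, 226.0]] [[0.4846, -0.0981], [0.5, -0.0974], [0.5051, -0.2], [0.4879, -0.201]]
```

View pics/s2.png

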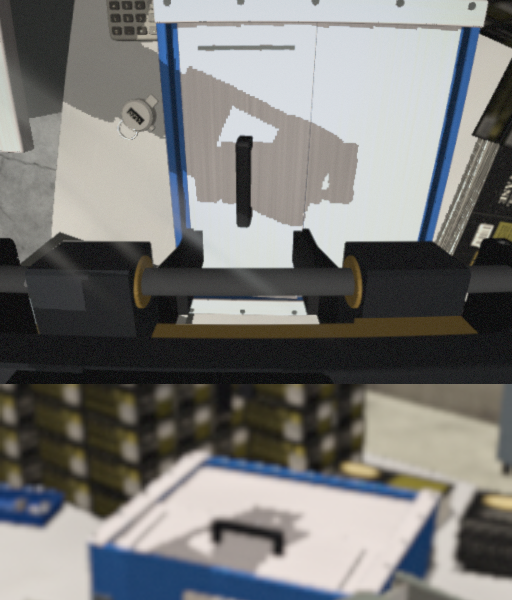

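The wrist view shows the handle at (243,181). The blue gap line at column 310 is missing and the bar looks slightly high, so the hatch's +x edge is probably resting on the deck edge. I'll grip it again and draw it a few mm back toward −x.

>>> carry_out --commands '[[[0.6, 30, -1, 2, 0], [0.6, 32, -1, 2, 0], [0.6, 32, -1, 2, 0], [0.6, 32, -1, 1, 0], [0.6, 12, 0, 1, 0], [0.6, 0, 0, 0, 0]]]'

```text
time: 47.72
position: [0.4888, -0.1487, 0.1309]
tool_rot: [0.46, 0.504, -0.516, 0.518]
ft_force: [-0.6, -0.3, 0.6]
grip_width: 0.0522
```

```bash
python3 - <<'E'
from h import *
rows(np.array([.495,-.150,.106]),2.65,step=20)
print(toolR()[:,0].round(3))
E
```

```text
pos [ 0.4888 -0.1487  0.1309] jaw yaw 2.6 tilt 4.67 q6 -0.44 t 47.7 F [-0.6 -0.3  0.6] w 0.0522
2 rows [[np.float64(12.3), np.float64(3.6), np.float64(-0.1), np.float64(-0.02)], [np.float64(12.3), np.float64(3.6), np.float64(-0.1), np.float64(-0.02)]]
[-0.04  -0.071 -0.997]
```

>>> carry_out --commands '[[[0.5, 12, 4, 0, 0], [0.4, 11, 3, 0, 0], [0, 2, 0, 0, 0], [0, 0, 0, 0, 0], [0, 0, 0, 0, 0], [0, 0, 0, 0, 0], [0, 0, 0, 0, 0], [0, 0, 0, 0, 0]]]'

```text
time: 48.38
position: [0.4916, -0.1486, 0.1007]
tool_rot: [-0.459, -0.507, 0.517, -0.515]
ft_force: [-0.3, 1.2, -3.8]
grip_width: 0.0154
```

>>> carry_out --commands '[[[0, -3, 0, 0, 0], [0, 0, -3, 0, 0], [0, 0, -2, 0, 0], [0, 0, 0, 0, 0]]]'

```text
time: 48.72
position: [0.4868, -0.1484, 0.1051]
tool_rot: [-0.459, -0.507, 0.516, -0.515]
ft_force: [1.0, 0.2, -3.3]
grip_width: 0.0154
```

```bash
python3 - <<'E'
from h import *
rows(np.array([.491,-.150,.104]),2.65,step=20)
print(toolR()[:,0].round(3))
E
```

```text
pos [ 0.4868 -0.1484  0.1051] jaw yaw 2.57 tilt 4.66 q6 -0.43 t 48.7 F [ 1.   0.2 -3.3] w 0.0154
1 rows [[np.float64(1.0), np.float64(4.2), np.float64(1.7), np.float64(-0.08)]]
[-0.047 -0.067 -0.997]
```

>>> carry_out --commands '[[[0, 0, 3, 0, 0], [0, 2, 1, 0, 0], [0, 3, 0, 0, 0], [0, 3, 0, 0, 0]]]'

```text
time: 49.05
position: [0.4911, -0.1489, 0.0973]
tool_rot: [-0.46, -0.506, 0.516, -0.516]
ft_force: [2.1, 2.0, 2.5]
grip_width: 0.0153
```

```bash
python3 - <<'E'
from h import *
rows(np.array([.490,-.150,.100]),2.65,step=20)
print(toolR()[:,0].round(3))
E
```

```text
pos [ 0.4911 -0.1489  0.0973] jaw yaw 2.56 tilt 4.64 q6 -0.43 t 49.0 F [2.1 2.  2.5] w 0.0153
1 rows [[np.float64(-2.6), np.float64(-1.2), np.float64(1.2), np.float64(-0.09)]]
[-0.045 -0.067 -0.997]
```

>>> carry_out --commands '[[[0, 2, 0, 0, 0], [0.3, 0, 0, 0, 0], [0.45, 0, 0, 0, 0], [0.45, -1, 0, 0, 0], [0.45, -2, 0, 0, 0], [0.45, -25, 0, 0, 0], [0.6, -35, 0, -2, 0], [0.6, -35, 0, -2, 0]]]'

```text
time: 49.72
position: [0.491, -0.1373, 0.1902]
tool_rot: [-0.457, -0.512, 0.518, -0.51]
ft_force: [0.9, 0.8, 0.4]
grip_width: 0.0457
```

>>> carry_out --commands '[[[0.6, -35, 0, -2, 0], [0.6, -35, 0, 0, 0], [0.6, -20, 0, 0, 0], [0.6, 0, 0, 0, 0]]]'

```text
time: 50.05
position: [0.4989, -0.13, 0.2905]
tool_rot: [-0.459, -0.508, 0.517, -0.514]
ft_force: [0.8, 0.3, -0.2]
grip_width: 0.0519
```

```bash
python3 - <<'E'
from h import *
rows(np.array([.4946,-.1505,.104]),2.65,step=30)
m=robot.camera_model("wrist"); im=robot.camera("wrist")[:,:,::-1].copy(); cv2.imwrite("pics/w12.png",im)
g=cv2.cvtColor(im,cv2.COLOR_BGR2GRAY); mk=np.zeros_like(g); mk[80:238,200:300]=(g[80:238,200:300]<60)*255
for c in cv2.findContours(mk,0,2)[0]:
    if cv2.contourArea(c)>300:
        b=cv2.boxPoints(cv2.minAreaRect(c)); print(b.round(0).tolist(),onplane("wrist",b,.126,m).round(4)[:,:2].tolist())
a=cv2.resize(im[20:240,150:500],(700,440)); cv2.imwrite("pics/s3.png",a)
E
```

```text
pos [ 0.4989 -0.13    0.2905] jaw yaw 2.54 tilt 4.76 q6 -0.44 t 50.0 F [ 0.8  0.3 -0.2] w 0.0519
7 rows [[np.float64(26.8), np.float64(0.7), np.float64(1.2), np.float64(-0.02)], [np.float64(26.8), np.float64(0.7), np.float64(1.2), np.float64(-0.02)], [np.float64(26.8), np.float64(0.7), np.float64(1.2), np.float64(-0.02)], [np.float64(26.8), np.float64(0.7), np.float64(1.2), np.float64(-0.02)], [np.float64(26.8), np.float64(0.7), np.float64(1.2), np.float64(-0.02)], [np.float64(26.8), np.float64(0.7), np.float64(1.2), np.float64(-0.02)], [np.float64(26.8), np.float64(0.7), np.float64(1.2), np.float64(-0.02)]]
[[242.0, 139.0], [256.0, 139.0], [256.0, 225.0], [242.0, 225.0]] [[0.4823, -0.0984], [0.497, -0.0976], [0.5023, -0.197], [0.4861, -0.1981]]
```

View pics/s3.png

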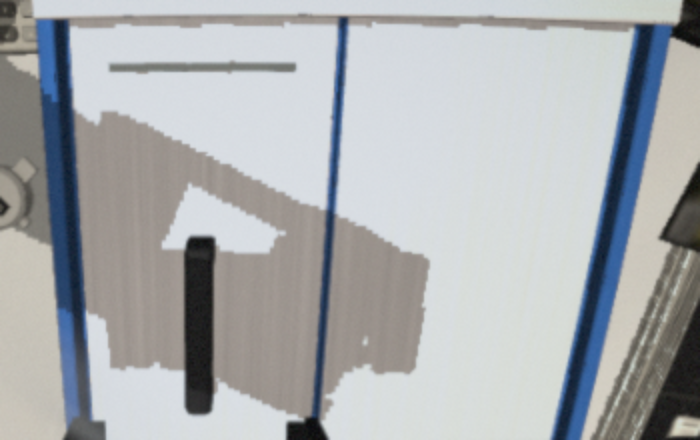

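The blue gap line is back at columns 318–343, as it was at the start. The handle again measures 99.5 mm long at its seated height, so the hatch has dropped into its seat. The arm is clear, so I'm handing in.

```bash
python3 - <<'E'
from rig import robot
print(robot.hand_in())
E
```

```text
the job is handed in; nothing more can be done
None
```

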